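# Check one large stirrup weight against two small ones on a balance beam

### The job

Check the large stirrup weight against the two small ones on the balance beam: one small weight hangs on the right arm already, so hang the large one on the left arm first, then the other small one in the free outer seat on the right, each with its pin down in the V-groove. Feel for each groove with a light touch and let the beam take the load gently, so that the beam never swings or is pushed onto its stops and nothing is rammed or dropped on it. In the end all hang free, the beam rests level, and the things round about stand where they were.

Things in the scene. Friction and masses are not known exactly. Their poses are not given: they have to be found in the camera images.
- beam (a joint): tilt of the balance beam, rad: 0 level, positive = right end down. Spring pivot, about 8 N m/rad; let go suddenly it swings past its rest by a third. The stops act at 0.095 either way; do not reach them. It rests near +0.05 with the one small weight hanging, near -0.07 with the large one too, at 0 with all three. Both small ones alone would put it on its stop.
- beam_pivot (a point): pivot centre of the beam, 140 mm above the desk; turns with the beam: x = pivot axis (level, across the beam, away from the robot), y along the beam to the left arm, z up. The bar is 424 mm long with its end knobs, 12 mm wide, its top 8 mm below this point. Stand, stop bridge and pointer lie within 75 mm of the pivot.
- left_arm (a point): point on the beam 120 mm left of the pivot, axes as beam_pivot, at the height of the flat top of the left shoe: dark steel, 18 mm wide, 100 mm long along y, with one V-groove across its middle, 8 mm wide at the mouth, 60 degree flanks. The shoe is set by a screw: its groove lies up to 13 mm to either side of this point along y (not reported). A pin in the groove sits 3.9 mm lower than on the flat.
- right_arm (a point): point on the beam 142 mm right of the pivot, axes as beam_pivot, on the flat top of the right shoe (same make). Its free outer V-groove lies up to 13 mm to either side along y (not reported): the screw keeps both arms alike, so it is always 22 mm farther from the pivot than the left groove. The shoe ends 28 mm outward of this groove; 44 mm inward hangs the other small weight, tab top 45 mm above the flat.
- heavy_grip (a point): large steel stirrup weight, 0.8 kg, an upside-down U standing on two feet: grip point in the black tab on top, 12 mm thick along x, 20 mm wide along y, from 70 to 107 mm above the feet; this point is 92 mm above them. Under the tab a bridge 42 x 16 mm, then along x two cylinders, each 37 mm across, 47 mm high, 34 mm apart: the beam goes between. x points from leg to leg.
- heavy_pin (a point): centre of the large weight's bearing pin: round, brass, 6 mm diameter, along x, under the bridge between the legs; 62 mm above the feet, 30 mm below heavy_grip. It hangs in the groove, its centre then 0.9 mm below the flat of the shoe (3 mm above the flat when it lies on that). More than 20 N on the beam, down or sideways, harms pin and groove.
- light_grip (a point): small steel stirrup weight, 0.4 kg, loose on the bench mat: grip point in its black tab. Same tab, bridge, pin, gap and heights as the large one; cylinders 31 mm across, 34 mm high. Large and small may stand left or right.
- light_pin (a point): centre of the bearing pin of the small loose weight, 62 mm above the feet and 30 mm below light_grip.
- objective_can: bystander: white ribbed can, 47 mm across, 52 mm high, origin at the middle of its underside
- ring_gauge: bystander: steel ring with knurled rim, 46 mm across, 16 mm high, origin at the middle of its underside
- dropper_bottle: bystander: brown dropper bottle, 33 mm across, 102 mm high, origin at the middle of its underside

How it is judged (in metres and radians):
On the way, in this order (a step that is already met when the one before it is completed fails the run):
1. the large weight hangs free, its pin down in the groove of the left shoe, before the other small weight is hung (z of heavy_pin in the frame of beam_pivot between -0.0035 and 0.0008 m and y of heavy_pin in the frame of beam_pivot between 0.104 and 0.136 m and contact force between heavy and the fingers below 0.1 N and value of joint beam below -0.04 rad), for 0.2 s.
2. the small weight hangs free, its pin down in the outer groove of the right shoe (z of light_pin in the frame of beam_pivot between -0.0035 and 0.0008 m and y of light_pin in the frame of beam_pivot between -0.158 and -0.126 m and contact force between light and the fingers below 0.1 N), for 0.2 s.
At the end, for the whole second after the job is handed in: Both weights hang upright (within 7 degrees) and free, pins down in the V-grooves (large: left shoe; small: outer groove of the right shoe), and the beam rests level within 0.012 rad (0.7 degrees) (z of heavy_pin in the frame of beam_pivot between -0.0035 and 0.0008 m and y of heavy_pin in the frame of beam_pivot between 0.104 and 0.136 m and z of light_pin in the frame of beam_pivot between -0.0035 and 0.0008 m and y of light_pin in the frame of beam_pivot between -0.158 and -0.126 m and angle between each of heavy_pin, light_pin's own z axis and vertical below 0.12 rad and value of joint beam between -0.012 and 0.012 rad and velocity of joint beam between -0.05 and 0.05 rad/s); the robot touches nothing.
It fails at once if the beam is swung or pushed onto a stop (tilt beyond 0.092 rad) (value of joint beam above 0.092 rad or value of joint beam below -0.092 rad).
It fails at once if a weight is dropped or rammed on the beam (more than 20 N between them) (contact force between any of heavy, light and beam above 20 N).
It fails at once if a bystander is shoved more than 20 mm (distance of any of objective_can, ring_gauge, dropper_bottle from where it was at the start of the episode above 0.02 m).
It also fails if it takes over 72 s, if anything falls off the work surface, if the arm or the gripper's body presses on something with over 40 N, if the wrist force passes 120 N, or if a joint passes its speed limit or range.

### The arm

A 7-joint arm with a two-finger parallel gripper is mounted at the origin on a cart in front of the work surface, level with it; the furniture and walls round the work are solid. World frame = base frame: x ahead of the robot, y to its left, z up, the work surface at z = 0. Lengths are in m, angles in degrees, forces in N, time in s.
With the tool pointing down it reaches from about 0.425 to 0.875 m from the base axis. Payload 4.7 kg.
Tool frame: the origin (TCP) lies midway between the tips of the shut fingers; the grasp point (between the pads) lies 19 mm behind it; y points along the fingers, x is the direction in which the jaws open and shut, and the axes are right-handed (so a half turn about y gives the same grasp; the last joint's range is limited). The gripper opens to 87 mm and grips with 3 to 60 N. Pads are 19 mm wide; open, the fingers measure 117 mm over their backs; the gripper's body (75 mm by 190 mm) begins 51 mm behind the grasp point.
Start: joints at [-73.161, 18.392, -4.016, 83.108, 1.295, 78.541, -3.26], TCP at [0.18, 0.625, 0.223] pointing down, gripper open.
Joint ranges: [-163.93, 163.93], [-17.29, 119.83], [-79.2, 71.16], [3.27, 140.29], [-89.18, 269.18], [5.43, 117.66], [-154.24, 154.24]. Speed limits (degrees/s): [147.25, 147.25, 180, 180, 180, 180, 180].

### API

Orientations are given as [roll, pitch, yaw] about the fixed x, y, z axes, in that order (R = Rz(yaw) Ry(pitch) Rx(roll)).
In Python, from cell import env gives the robot as it stands.
- The arm moves only by the tool carry_out, never from a script. Its argument "targets" is a list of rows, each a list of 2 entries, a list of its own where there are three numbers: the shift along the tool's x, y, z in mm, then the turn, a rotation vector about the tool's x, y, z in degrees. A call has 1 to 12 rows; each row shifts and turns the commanded pose from where the row before left it, along the tool's axes as they then stand; what a row does not reach is not made up. A row lasts 1/10 s, in which the tool goes at most 50 mm and 8.59 degrees, less where a joint would pass 70% of its speed; a pose out of reach is approached as far as the arm can. A call with a gripper value outside its range is refused whole. "jaw" is the opening, from 0 (shut) to 1 (fully open), set as the call begins (left out, the last holds). The fingers move at their own pace and stop on an object; "squeeze" is the grip in N (left out, the last holds). Time passes only in rows, so rows that do not move let the fingers close. It gives the time, the measured TCP pose, the force and the opening at its end, in the units of the state.
- env.get_obs(): the state, without advancing time (a new reading comes with each control period).
- env.read_camera(name): name is "scene" or "side" or "wrist"; returns the picture (384x512x3 uint8, red, green, blue); there is no depth.
- env.get_calibration(name): a dict with "fx", "fy", "cx", "cy" (pixels), "R" (3x3) and "t" (3): a world point X has camera coordinates R X + t; the wrist camera has in their place "hand_eye" (4x4, takes a point from camera to tool coordinates, whose origin is the TCP and whose axes are the tool frame's). Camera axes: x right, y down, z forward; pixel columns grow to the right and rows downward; lengths in m; the calibration is good to about 2 mm. A picture is of the moment at which its call begins: read the wrist's pose just before it. get_calibration takes no time and is no camera call.
- env.sign_off(): hands the job in, once; it reports no verdict.
Trained networks look in the newest picture that a camera, given by its name, has taken for a name from the list of things; names that differ only in an ending like _2 or _b are one class to them, and where a whole thing is asked for, a point or a joint stands for the part that bears it (a point fixed in the world has none). Each returns a list of dicts, best first, with "p" (0 to 1); they miss things now and then, are a little off and sometimes report something else, mostly with a low value. They report only what shows in the picture. A call takes as long as a camera call.
- env.outline_of(camera, label): "mask" (384x512 bool, what is visible of it) and "xy" ([column, row] in pixels, amid what is visible of it).
The state is a dict: "time_s": time; "qpos": joint angles; "joint_velocities": joint speeds; "effort": joint torques, N m; "tool_pos": TCP position; "tool_rot": TCP orientation; "force": force on the tool from outside, world axes, zero at the start; "wrist_torque": the same for the moment, N m; "grip_width": finger opening in m.
Only numpy, scipy, OpenCV 4.12 (cv2) and the standard library are available. Lean on these libraries where they do the work, as an engineer would, in place of code of your own. Each camera call takes 0.05 s, during which the arm holds its last target.

## Working session

There is one attempt and no reset: what is moved stays moved. The work goes in short steps, Python scripts to look and compute and a tool call to move; the robot and the scene stay as the last step left them, time stands still between calls to the robot, and variables do not carry over. Pictures are saved under pics/ and viewed, and the job is handed in when it is done.

Besides the shell and the picture viewer there is one more tool, called after "Emit:" as a command line: name --argument value ..., lists and objects as JSON in quotes. carry_out: Moves the arm, as the interface text tells. Its arguments: {"type":"object","properties":{"targets":{"type":"array","items":{"type":"array"}},"jaw":{"type":"number"},"squeeze":{"type":"number"}},"required":["targets"]}

```bash
ls; mkdir -p pics
python3 - <<'E'
from cell import env
import cv2,numpy as np
o=env.get_obs()
for k,v in o.items(): print(k,np.round(v,4).tolist())
for c in ["scene","side","wrist"]:
    im=env.read_camera(c); cv2.imwrite(f"pics/{c}0.png",cv2.cvtColor(im,cv2.COLOR_RGB2BGR))
    print(c,{k:np.round(v,4).tolist() for k,v in env.get_calibration(c).items()})
E
```

```text
pics
time_s 0.0
qpos [-73.1634, 18.4395, -4.0154, 83.1738, 1.2965, 78.5422, -3.261]
joint_velocities [0.0642, 0.0471, -0.0556, -0.049, 0.0769, -0.0417, 0.0447]
effort [0.0001, -49.1282, -0.4039, -31.2532, -0.0639, 0.0436, 0.0002]
tool_pos [0.1794, 0.6242, 0.2215]
tool_rot [-90.0072, 0.1102, 73.9723]
force [0.2264, -0.8977, -0.8064]
wrist_torque [-0.0357, 0.0294, 0.027]
grip_width 0.0871
scene {'fx': 466.3872, 'fy': 466.3872, 'cx': 255.6916, 'cy': 193.4406, 'R': [[0.5235, -0.852, -0.0028], [-0.3611, -0.219, -0.9064], [0.7717, 0.4756, -0.4223]], 't': [-0.3101, 0.3256, 0.5039]}
side {'fx': 387.3672, 'fy': 387.3672, 'cx': 252.974, 'cy': 189.7724, 'R': [[-0.9947, -0.1009, -0.0201], [-0.0275, 0.4488, -0.8932], [0.0991, -0.8879, -0.4492]], 't': [0.5758, 0.0992, 0.9048]}
wrist {'fx': 314.8328, 'fy': 314.8328, 'cx': 256.9083, 'cy': 185.4006, 'hand_eye': [[1.0, 0.0003, -0.0004, 0.0001], [0.0005, -0.2969, 0.9549, -0.1618], [0.0001, -0.9549, -0.2969, 0.0814], [0.0, 0.0, 0.0, 1.0]]}
```

View pics.

View pics/scene0.png

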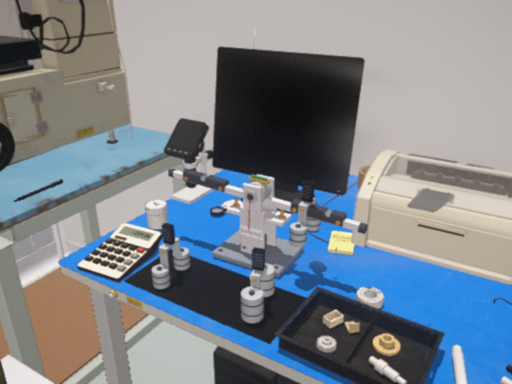

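View pics/side0.png

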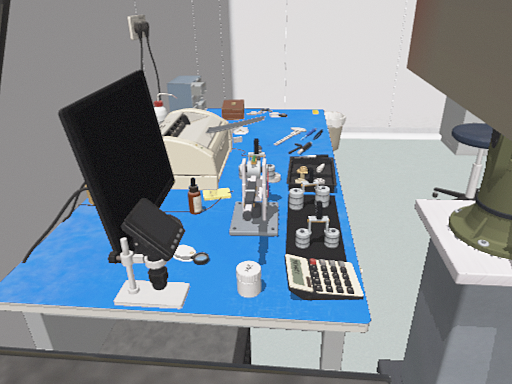

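View pics/wrist0.png

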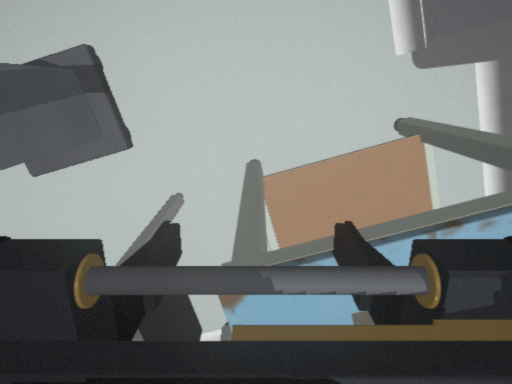

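```bash
cat > h.py <<'E'
from cell import env
import cv2,numpy as np
from scipy.spatial.transform import Rotation as Ro
def snap(c,fn=None,crop=None,z=1):
    im=cv2.cvtColor(env.read_camera(c),cv2.COLOR_RGB2BGR)
    if fn: save(im,fn,crop,z)
    return im
def save(im,fn,crop=None,z=1):
    if crop: im=im[crop[1]:crop[3],crop[0]:crop[2]]
    if z!=1: im=cv2.resize(im,None,fx=z,fy=z,interpolation=cv2.INTER_CUBIC)
    cv2.imwrite("pics/"+fn,im)
def cal(c):
    k=env.get_calibration(c); R=np.array(k.get("R",np.eye(3)));t=np.array(k.get("t",np.zeros(3)))
    if c=="wrist":
        o=env.get_obs(); H=np.array(k["hand_eye"]);Rt=Ro.from_euler("xyz",o["tool_rot"],degrees=True).as_matrix()
        Rc=Rt@H[:3,:3]; C=Rt@H[:3,3]+np.array(o["tool_pos"]); R=Rc.T; t=-R@C
    K=np.array([[k["fx"],0,k["cx"]],[0,k["fy"],k["cy"]],[0,0,1]])
    return K,R,t
def proj(c,X):
    K,R,t=cal(c) if isinstance(c,str) else c
    p=(K@(R@np.atleast_2d(X).T+t[:,None])).T; return p[:,:2]/p[:,2:]
def ray(c,uv):
    K,R,t=cal(c) if isinstance(c,str) else c
    d=R.T@np.linalg.inv(K)@np.array([uv[0],uv[1],1.]); return -R.T@t,d/np.linalg.norm(d)
def atz(c,uv,z):
    C,d=ray(c,uv); return C+d*(z-C[2])/d[2]
def tri(l):
    A=np.zeros((3,3));b=np.zeros(3)
    rs=[ray(c,u) for c,u in l]
    for C,d in rs:
        P=np.eye(3)-np.outer(d,d);A+=P;b+=P@C
    X=np.linalg.solve(A,b)
    return X,[float(np.linalg.norm((np.eye(3)-np.outer(d,d))@(X-C))) for C,d in rs]
E
python3 - <<'E'
from h import *
for c in ["scene","side"]:
    im=snap(c)
    vis=im.copy()
    print(c,"cam",np.round(ray(c,(0,0))[0],3))
    for l in ["heavy_grip","light_grip","beam","objective_can","ring_gauge","dropper_bottle"]:
        for i,r in enumerate(env.outline_of(c,l)[:3]):
            m=r["mask"];ys,xs=np.nonzero(m)
            print(l,round(r["p"],2),np.round(r["xy"],1),[xs.min(),ys.min(),xs.max(),ys.max()],np.round(atz(c,[xs.mean(),ys.max()],0),3))
            if i==0: cv2.drawContours(vis,cv2.findContours(m.astype(np.uint8),0,1)[0],-1,(0,0,255),1)
    save(vis,f"{c}1.png",(60,100,440,384) if c=="scene" else (80,120,400,320),2)
E
```

```text
scene cam [-0.109 -0.433  0.507]
heavy_grip 0.84 [257.3 286.4] [np.int64(240), np.int64(248), np.int64(274), np.int64(322)] [ 0.399 -0.121  0.   ]
light_grip 0.62 [169.2 260.6] [np.int64(150), np.int64(223), np.int64(189), np.int64(288)] [0.395 0.061 0.   ]
light_grip 0.42 [366.  295.3] [np.int64(356), np.int64(286), np.int64(383), np.int64(308)] [ 0.528 -0.265  0.   ]
beam 0.62 [296.  202.5] [np.int64(168), np.int64(169), np.int64(367), np.int64(247)] [ 0.62 -0.04  0.  ]
objective_can 0.78 [156.4 212.1] [np.int64(145), np.int64(199), np.int64(167), np.int64(229)] [0.545 0.229 0.   ]
ring_gauge 0.94 [368.8 295.4] [np.int64(356), np.int64(287), np.int64(384), np.int64(308)] [ 0.529 -0.266  0.   ]
side cam [0.486 0.817 0.507]
heavy_grip 0.69 [304.4 191.5] [np.int64(289), np.int64(167), np.int64(328), np.int64(209)] [ 0.441 -0.081  0.   ]
light_grip 0.76 [323.8 232.5] [np.int64(295), np.int64(201), np.int64(338), np.int64(247)] [0.426 0.09  0.   ]
beam 0.84 [253.2 175.7] [np.int64(242), np.int64(138), np.int64(275), np.int64(220)] [ 0.578 -0.016  0.   ]
objective_can 0.65 [248.3 277.7] [np.int64(236), np.int64(261), np.int64(260), np.int64(296)] [0.562 0.259 0.   ]
ring_gauge 0.65 [275.9 178. ] [np.int64(270), np.int64(173), np.int64(279), np.int64(182)] [ 0.535 -0.241  0.   ]
dropper_bottle 0.92 [196.6 196.2] [np.int64(187), np.int64(177), np.int64(200), np.int64(212)] [ 0.741 -0.045  0.   ]
```

View pics/scene1.png

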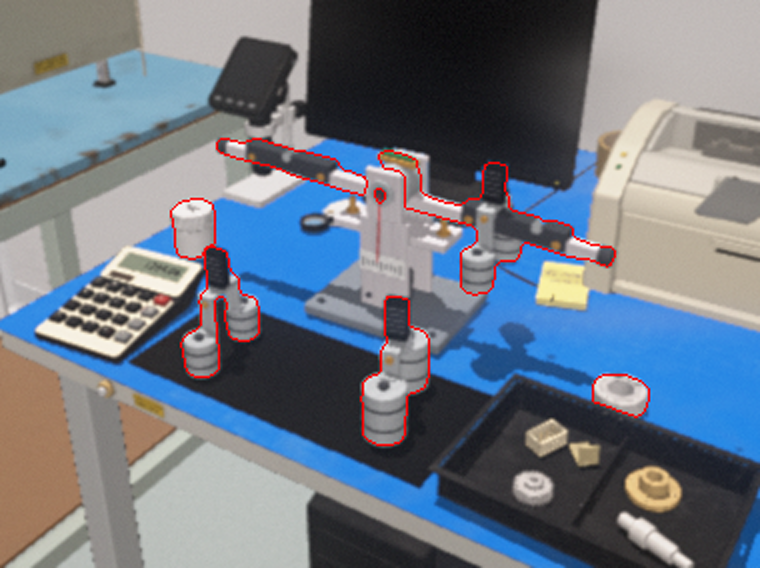

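View pics/side1.png

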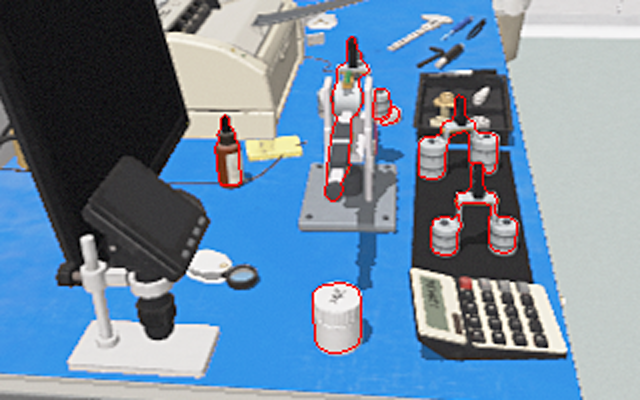

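```bash
cat >> h.py <<'E'
def plan(target,yaw,n,start=None,rnd=1):
    """rows to go straight from current commanded/measured pose to target with tool down, yaw in deg"""
    o=env.get_obs() 
    p=np.array(o["tool_pos"] if start is None else start[0]);R=Ro.from_euler("xyz",o["tool_rot"] if start is None else start[1],degrees=True)
    G=Ro.from_euler("xyz",[-90,0,yaw],degrees=True); rv=(R.inv()*G).as_rotvec(degrees=True)/n
    rows=[];T=np.array(target)
    for i in range(n):
        s=np.round(R.inv().apply((T-p)/(n-i))*1000,rnd); p=p+R.apply(s/1000)
        r=np.round((R.inv()*G).as_rotvec(degrees=True)/(n-i),rnd)
        R=R*Ro.from_rotvec(r,degrees=True); rows.append([s.tolist(),r.tolist()])
    print(str(rows)); print("end",np.round(p,4),np.round(R.as_euler("xyz",degrees=True),2))
E
python3 -c "
from h import *
plan([.52,.08,.32],0,15)"
```

```text
[[[-28.6, -6.5, -31.8], [-0.0, 4.9, 0.0]], [[-25.8, -6.5, -34.2], [-0.0, 4.9, 0.0]], [[-22.8, -6.5, -36.3], [-0.0, 4.9, 0.0]], [[-19.6, -6.5, -38.1], [-0.0, 4.9, 0.0]], [[-16.3, -6.5, -39.6], [-0.0, 4.9, 0.0]], [[-12.9, -6.5, -40.8], [-0.0, 4.9, 0.0]], [[-9.3, -6.5, -41.8], [-0.0, 5.0, 0.0]], [[-5.6, -6.5, -42.5], [-0.0, 4.9, 0.0]], [[-2.0, -6.5, -42.8], [-0.0, 5.0, 0.0]], [[1.7, -6.5, -42.8], [-0.0, 4.9, 0.0]], [[5.4, -6.5, -42.5], [-0.0, 5.0, 0.0]], [[9.1, -6.5, -41.8], [-0.0, 4.9, 0.0]], [[12.6, -6.5, -40.9], [-0.0, 5.0, 0.0]], [[16.1, -6.5, -39.7], [-0.0, 4.9, 0.0]], [[19.5, -6.4, -38.1], [-0.0, 5.0, 0.0]]]
end [0.52 0.08 0.32] [-8.999e+01 -0.000e+00 -3.000e-02]
```

Emit:
carry_out --targets '[[[-28.6,-6.5,-31.8],[0,4.9,0]],[[-25.8,-6.5,-34.2],[0,4.9,0]],[[-22.8,-6.5,-36.3],[0,4.9,0]],[[-19.6,-6.5,-38.1],[0,4.9,0]],[[-16.3,-6.5,-39.6],[0,4.9,0]],[[-12.9,-6.5,-40.8],[0,4.9,0]],[[-9.3,-6.5,-41.8],[0,5.0,0]],[[-5.6,-6.5,-42.5],[0,4.9,0]]]'

```text
time_s: 1.65
tool_pos: [0.3619, 0.3326, 0.2751]
tool_rot: [-90.0, -0.0, 34.5]
force: [0.4, -0.2, -0.2]
grip_width: 0.0871
```

Emit:
carry_out --targets '[[[-2.0,-6.5,-42.8],[0,5.0,0]],[[1.7,-6.5,-42.8],[0,4.9,0]],[[5.4,-6.5,-42.5],[0,5.0,0]],[[9.1,-6.5,-41.8],[0,4.9,0]],[[12.6,-6.5,-40.9],[0,5.0,0]],[[16.1,-6.5,-39.7],[0,4.9,0]],[[19.5,-6.4,-38.1],[0,5.0,0]],[[0,0,0],[0,0,0]],[[0,0,0],[0,0,0]]]'

```text
time_s: 2.55
tool_pos: [0.5203, 0.0791, 0.3201]
tool_rot: [-90.0, -0.0, -0.2]
force: [-0.1, 1.0, 0.2]
grip_width: 0.0876
```

Run:
```python
from h import *
o=env.get_obs();print(np.round(o["tool_pos"],4),np.round(o["tool_rot"],2),np.round(o["qpos"],1),np.round(o["force"],2))
snap("wrist","w1.png",None,1.5)
```

```text
[0.5203 0.0791 0.3201] [-8.997e+01 -1.000e-02 -1.600e-01] [-39.7   0.8  28.7  92.5  -0.4  86.8 -11.1] [-0.07  1.    0.18]
```

View pics/w1.png

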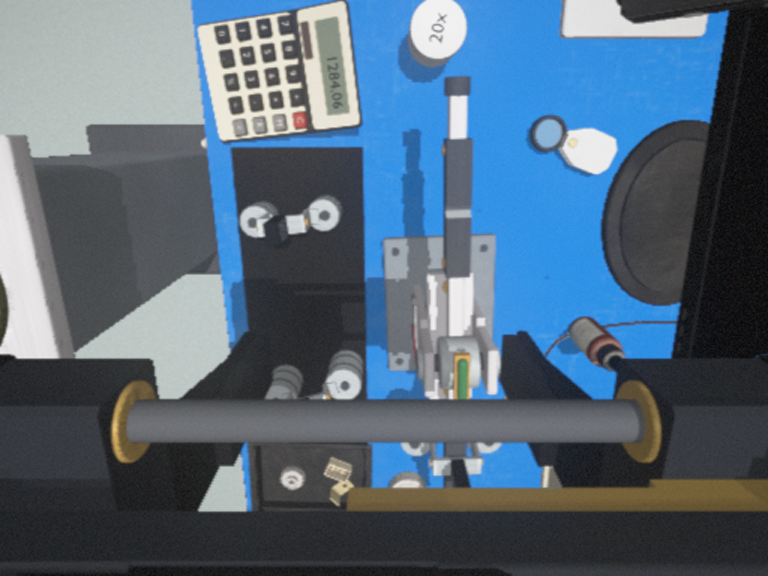

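Run:
```python
from h import *
im=snap("wrist","w1z.png",(280,40,350,190),4)
save(im,"w1l.png",(150,115,250,175),7)
im=snap("side","s1z.png",(120,120,350,300),3)
```

```text
(no output)
```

View pics/w1z.png

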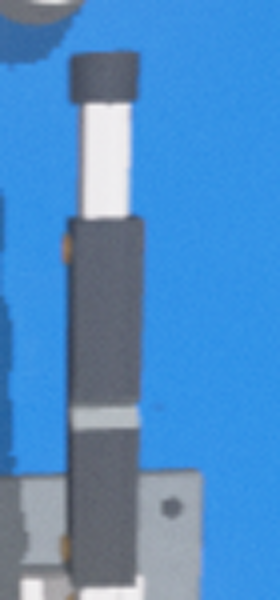

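View pics/w1l.png

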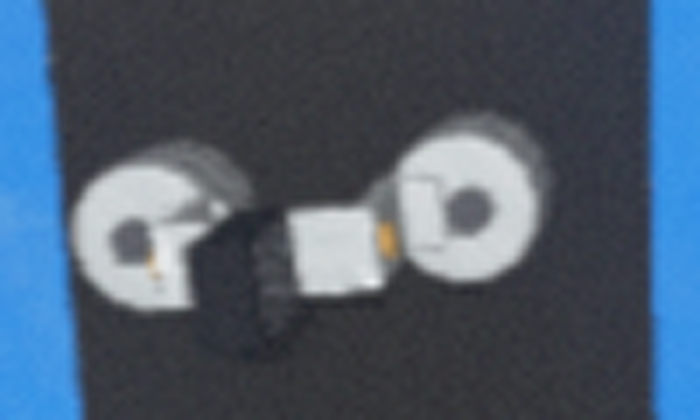

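View pics/s1z.png

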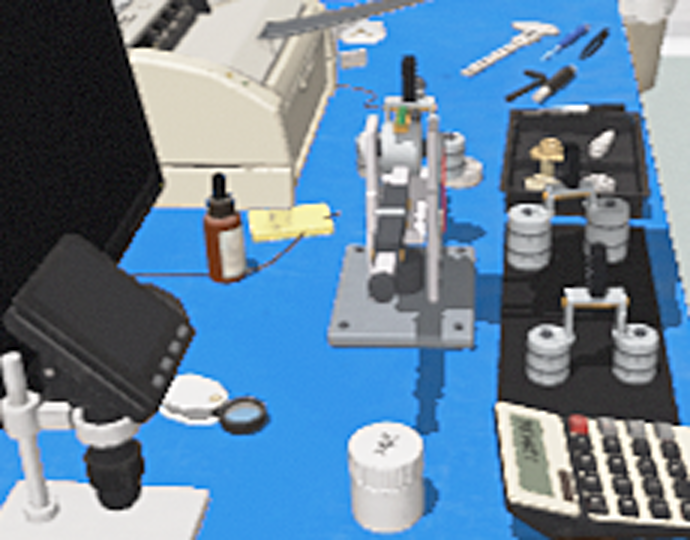

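Run:
```python
from h import *
g=atz("wrist",(306,144),.146); 
print("groove L",g)
a=atz("wrist",(306.75,94.25),.149);b=atz("wrist",(306.2,185.5),.143);print("shoe ends",a,b,np.linalg.norm(a-b))
k=atz("wrist",(306,53.7),.145);print("knob end",k)
c1=atz("wrist",(168.9,149.3),.034);c2=atz("wrist",(217.1,145),.034);print("light cyl",c1,c2,np.linalg.norm(c1-c2),(c1+c2)/2,np.degrees(np.arctan2(*(c2-c1)[[1,0]])))
```

```text
groove L [0.57235031 0.10572087 0.146     ]
shoe ends [0.57016242 0.15701389 0.149     ] [0.57534013 0.05820181 0.143     ] 0.09912939298489738
knob end [0.56811512 0.19551523 0.145     ]
light cyl [0.39320869 0.07828875 0.034     ] [0.46272016 0.08469722 0.034     ] 0.06980625546000929 [0.42796443 0.08149299 0.034     ] 5.267381150749415
```

Emit:
carry_out --targets '[[[-4,0,-30],[0,0,0]],[[-4,0,-45],[0,0,0]],[[-4,0,-45],[0,0,0]],[[-4,0,-45],[0,0,0]],[[-4,0,-45],[0,0,0]],[[0,0,0],[0,0,0]],[[0,0,0],[0,0,0]]]'

```text
time_s: 3.4
tool_pos: [0.4997, -0.1296, 0.32]
tool_rot: [-89.9, -0.0, -0.0]
force: [-0.6, 0.6, -0.8]
grip_width: 0.0871
```

Run:
```python
from h import *
o=env.get_obs();print(np.round(o["tool_pos"],4),np.round(o["tool_rot"],2),np.round(o["force"],2))
im=snap("wrist","w2.png",None,1.5)
save(im,"w2z.png",(200,20,360,250),2.6)
```

```text
[ 0.4997 -0.1296  0.32  ] [-8.993e+01 -2.000e-02 -5.000e-02] [-0.59  0.62 -0.8 ]
```

View pics/w2.png

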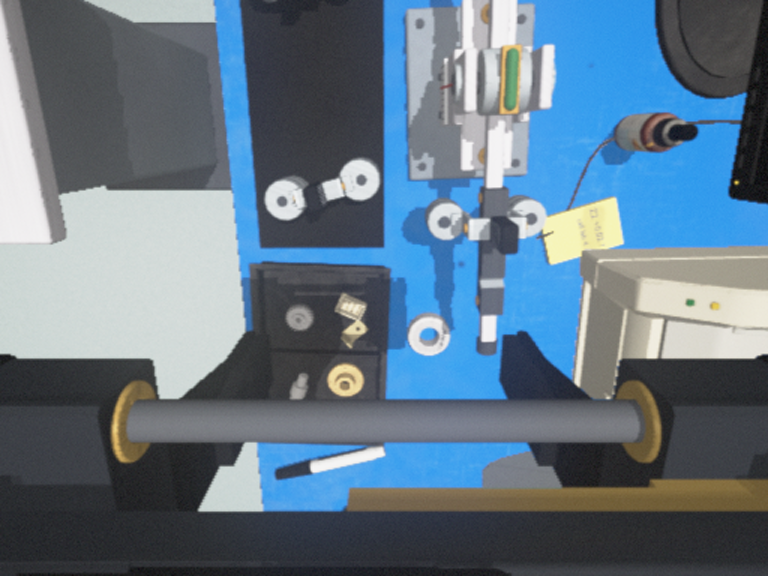

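Run:
```python
from h import *
im=snap("wrist")
save(im,"w2h.png",(170,95,260,155),8)
save(im,"w2r.png",(270,110,370,240),4.5)
```

```text
(no output)
```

View pics/w2h.png

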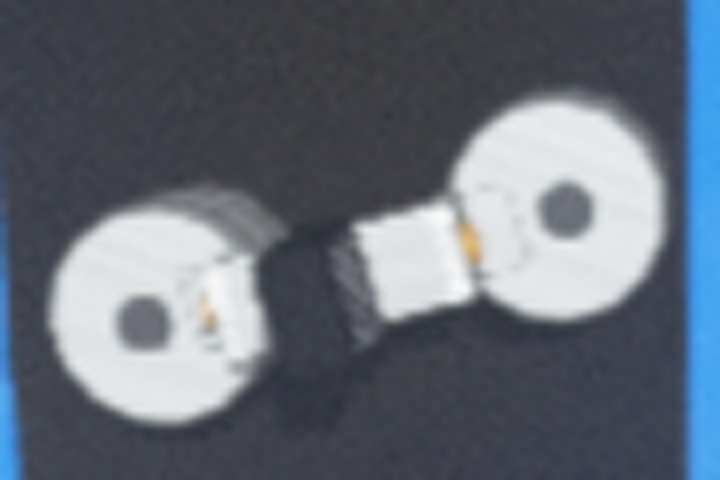

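View pics/w2r.png

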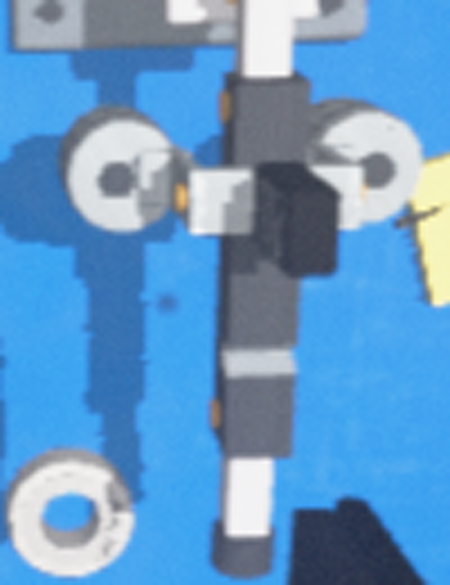

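Run:
```python
from h import *
c1=atz("wrist",(187.9,135.4),.047);c2=atz("wrist",(240.75,121.25),.047);print("heavy cyl",c1,c2,np.linalg.norm(c1-c2),(c1+c2)/2,np.degrees(np.arctan2(*(c2-c1)[[1,0]])))
print("grooveR",atz("wrist",(327.3,190.2),.133))
print("shoeR end",atz("wrist",(270+257/4.5,110+456/4.5),.1315),"knob",atz("wrist",(323.3,237.8),.12))
print("tab heavy top guess->", proj("wrist",[[*((c1+c2)/2)[:2],.107]]),"zoom",(proj("wrist",[[*((c1+c2)/2)[:2],.107]])-[170,95])*8)
plan([*((c1+c2)/2)[:2],.15],15,6)
```

```text
heavy cyl [ 0.40557213 -0.10893543  0.047     ] [ 0.47859858 -0.0894906   0.047     ] 0.07557092234877752 [ 0.44208535 -0.09921301  0.047     ] 14.910252287246667
grooveR [ 0.58280885 -0.15959788  0.133     ]
shoeR end [ 0.5847882 -0.1866452  0.1315   ] knob [ 0.58523093 -0.2273389   0.12      ]
tab heavy top guess-> [[207.57994946 134.61369889]] zoom [[300.63959567 316.90959111]]
[[[-9.7, 28.3, 4.7], [-0.0, -2.5, -0.0]], [[-9.5, 28.3, 5.1], [-0.0, -2.5, -0.0]], [[-9.2, 28.3, 5.6], [-0.0, -2.5, -0.0]], [[-9.0, 28.3, 6.0], [-0.0, -2.4, -0.0]], [[-8.7, 28.3, 6.3], [-0.0, -2.5, 0.0]], [[-8.4, 28.3, 6.7], [-0.1, -2.4, 0.0]]]
end [ 0.4421 -0.0992  0.15  ] [-90.05  -0.    14.99]
```

Run:
```python
from h import *
plan([.442,-.099,.125],15,7)
print(proj("wrist",np.array(env.get_obs()["tool_pos"])+[[0,0,0],[0,0,.019],[0,0,-.05]]))
```

```text
[[[-8.3, 27.8, 4.1], [-0.0, -2.1, -0.0]], [[-8.1, 27.8, 4.4], [-0.0, -2.1, -0.0]], [[-8.0, 27.8, 4.7], [-0.0, -2.1, -0.0]], [[-7.8, 27.8, 4.9], [-0.0, -2.1, -0.0]], [[-7.6, 27.9, 5.2], [-0.0, -2.1, -0.0]], [[-7.4, 27.8, 5.5], [-0.0, -2.2, 0.0]], [[-7.3, 27.9, 5.9], [-0.1, -2.1, 0.0]]]
end [ 0.442 -0.099  0.125] [-90.05  -0.    14.99]
[[256.0272523  238.31891264]
 [255.92010903 255.33596457]
 [256.22718417 206.56469151]]
```

Emit:
carry_out --targets '[[[-8.3,27.8,4.1],[0,-2.1,0]],[[-8.1,27.8,4.4],[0,-2.1,0]],[[-8.0,27.8,4.7],[0,-2.1,0]],[[-7.8,27.8,4.9],[0,-2.1,0]],[[-7.6,27.9,5.2],[0,-2.1,0]],[[-7.4,27.8,5.5],[0,-2.2,0]],[[-7.3,27.9,5.9],[-0.1,-2.1,0]],[[0,0,0],[0,0,0]]]' --jaw 0.6

```text
time_s: 4.3
tool_pos: [0.4383, -0.0984, 0.1218]
tool_rot: [-90.0, 0.4, 15.0]
force: [-0.1, 0.2, 0.3]
grip_width: 0.052
```

Run:
```python
from h import *
o=env.get_obs();print(np.round(o["tool_pos"],4),np.round(o["tool_rot"],2),np.round(o["force"],2))
im=snap("wrist","w3.png",(130,100,390,290),3)
print(proj("wrist",[.442,-.099,.107]))
```

```text
[ 0.4383 -0.0984  0.1218] [-89.95   0.42  15.05] [-0.11  0.17  0.31]
[[258.55819566 225.48745788]]
```

View pics/w3.png

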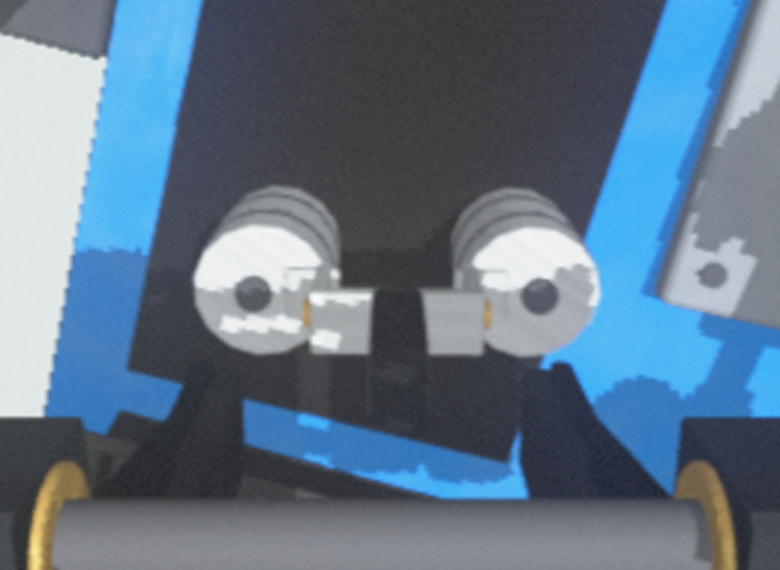

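Run:
```python
from h import *
o=env.get_obs();print(np.round(o["tool_pos"],4),np.round(o["tool_rot"],2))
c1=atz("wrist",(214.3,197.7),.047);c2=atz("wrist",(310,198.3),.047);print(c1,c2,np.linalg.norm(c1-c2),(c1+c2)/2,np.degrees(np.arctan2(*(c2-c1)[[1,0]])))
b=atz("wrist",(262.5,207.4),.070);print(b)
R=Ro.from_euler("xyz",o["tool_rot"],degrees=True)
for X in [(c1+c2)/2,b]: print("in tool mm",R.inv().apply(X-o["tool_pos"])*1000)
```

```text
[ 0.4406 -0.0994  0.1241] [-90.04   0.18  14.94]
[ 0.40849507 -0.1111739   0.047     ] [ 0.48299358 -0.09171445  0.047     ] 0.07699803299922119 [ 0.44574432 -0.10144418  0.047     ] 14.638910637485635
[ 0.44548995 -0.10059863  0.07      ]
in tool mm [ 4.64945605 77.08561533 -3.26543312]
in tool mm [ 4.54852807 54.08519677 -2.39928274]
```

Emit:
carry_out --targets '[[[4,5,-2.5],[0,0,0]],[[0,15,0],[0,0,0]],[[0,15,0],[0,0,0]],[[0,10,0],[0,0,0]],[[0,3,0],[0,0,0]],[[0,0,0],[0,0,0]]]'

```text
time_s: 4.95
tool_pos: [0.4469, -0.1029, 0.0775]
tool_rot: [-90.1, -0.0, 14.8]
force: [-0.0, 0.0, 0.3]
grip_width: 0.0524
```

Emit:
carry_out --targets '[[[0,0,0],[0,0,0]],[[0,0,0],[0,0,0]],[[0,0,0],[0,0,0]],[[0,0,0],[0,0,0]],[[0,0,0],[0,0,0]]]' --jaw 0 --squeeze 40

```text
time_s: 5.45
tool_pos: [0.4464, -0.1028, 0.0773]
tool_rot: [-90.1, -0.0, 14.8]
force: [0.1, -0.7, 0.2]
grip_width: 0.0199
```

Run:
```python
from h import *
im=snap("wrist","w4.png",(130,100,390,290),3)
im=snap("side","s4.png",(230,130,370,250),5)
o=env.get_obs();print(np.round(o["tool_pos"],4),np.round(o["tool_rot"],2),np.round(o["force"],2),o["grip_width"])
```

```text
[ 0.4444 -0.1034  0.0769] [-90.06   0.25  14.77] [-7.42 -1.99  4.6 ] 0.012528526351608558
```

View pics/w4.png

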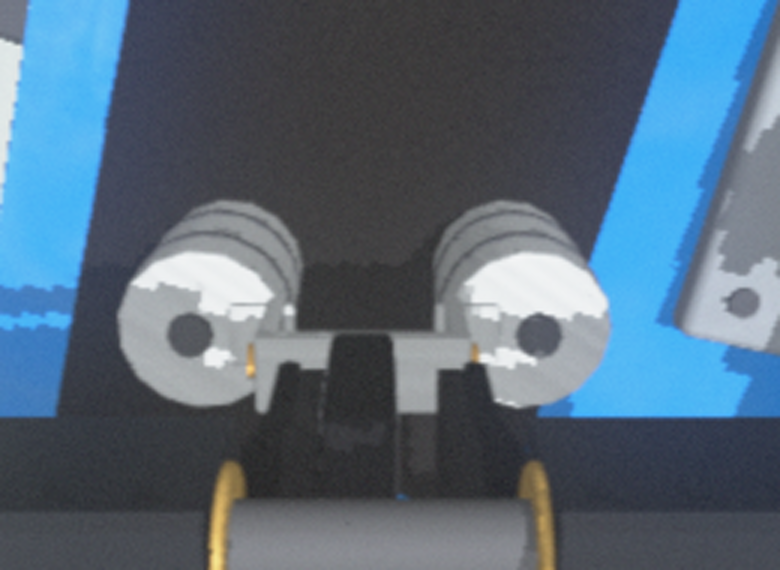

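View pics/s4.png

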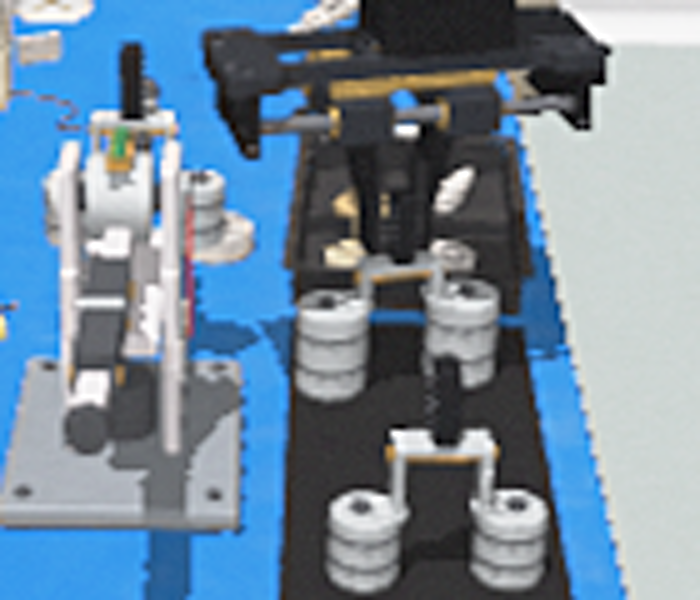

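Emit:
carry_out --targets '[[[0,0,0],[0,0,0]],[[0,-5,0],[0,0,0]],[[0,-15,0],[0,0,0]],[[0,-25,0],[0,0,0]],[[0,-30,0],[0,0,0]],[[0,-30,0],[0,0,0]],[[0,-20,0],[0,0,0]],[[0,0,0],[0,0,0]],[[0,0,0],[0,0,0]]]'

```text
time_s: 6.45
tool_pos: [0.4455, -0.1024, 0.2009]
tool_rot: [-90.1, 0.1, 14.8]
force: [-0.8, -0.2, -8.7]
grip_width: 0.0117
```

Run:
```python
from h import *
o=env.get_obs();print(np.round(o["tool_pos"],4),np.round(o["tool_rot"],2),np.round(o["force"],2),np.round(o["wrist_torque"],2),o["grip_width"])
im=snap("wrist","w5.png",(130,100,390,290),3)
for i in range(3):
  im=snap("side"); o=env.get_obs();print(np.round(o["tool_pos"],4),np.round(o["force"],2))
save(im,"s5.png",(230,70,370,250),4)
```

```text
[ 0.4455 -0.1024  0.2009] [-9.006e+01  8.000e-02  1.478e+01] [-0.75 -0.19 -8.66] [-0.1   0.14 -0.  ] 0.011694433072668686
[ 0.4448 -0.1024  0.2001] [-0.34 -1.01 -8.38]
[ 0.4449 -0.1025  0.2002] [-0.75  0.7  -7.77]
[ 0.4451 -0.1025  0.2004] [-0.3   0.67 -8.5 ]
```

View pics/w5.png

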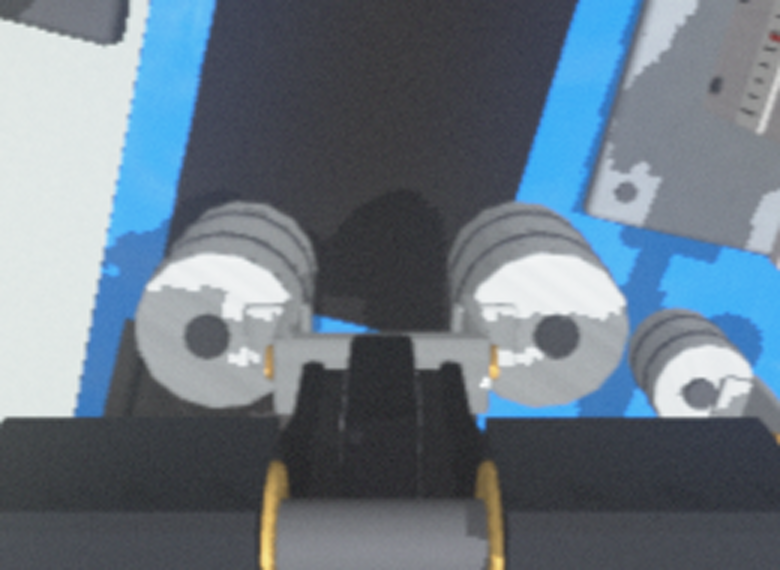

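View pics/s5.png

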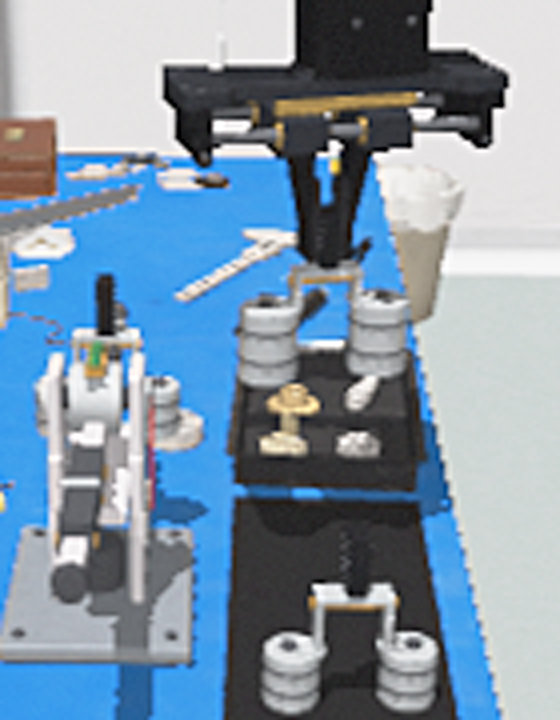

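Run:
```python
from h import *
o=env.get_obs();R=Ro.from_euler("xyz",o["tool_rot"],degrees=True);p=np.array(o["tool_pos"])
for u in [(199,212),(315.7,212)]:
    X=atz("wrist",u,p[2]-.030);print(R.inv().apply(X-p)*1000)
# bridge top front? edges rows 336 and top of tab
for u,z in [((256.9+2,211.5),-.007),((256.9,226),-.011)]:
    X=atz("wrist",u,p[2]+z);print(R.inv().apply(X-p)*1000)
plan([.572,.1057,.215],2.5,8)
```

```text
[-37.51459958  30.11220095   3.70825577]
[38.938707   29.87472878  3.81970683]
[ 1.59682735  6.97905869 13.43035029]
[ 0.44520527 10.99573091  2.47087279]
[[[22.0, -1.9, 21.1], [0.0, 1.5, -0.0]], [[21.4, -1.9, 21.7], [0.0, 1.5, -0.0]], [[20.8, -1.9, 22.2], [0.0, 1.5, -0.0]], [[20.2, -1.9, 22.8], [0.0, 1.6, -0.0]], [[19.6, -1.9, 23.3], [0.0, 1.5, -0.0]], [[19.0, -1.9, 23.9], [0.0, 1.6, -0.1]], [[18.3, -1.9, 24.4], [0.0, 1.5, -0.0]], [[17.7, -1.9, 24.8], [0.1, 1.6, -0.1]]]
end [0.572  0.1057 0.215 ] [-9.00e+01 -4.00e-02  2.47e+00]
```

Run:
```python
from h import *
plan([.45,.085,.25],2.5,7)
plan([.572,.088,.25],2.5,5,start=([.45,.085,.25],[-90,0,2.5]))
```

```text
[[[7.5, -7.1, 25.7], [0.0, 1.8, -0.0]], [[6.7, -7.1, 25.9], [0.0, 1.7, -0.0]], [[5.9, -7.1, 26.1], [0.0, 1.8, -0.0]], [[5.1, -7.2, 26.3], [0.0, 1.7, -0.0]], [[4.3, -7.1, 26.5], [0.0, 1.8, -0.1]], [[3.4, -7.2, 26.6], [0.0, 1.7, -0.0]], [[2.7, -7.1, 26.6], [0.1, 1.8, -0.1]]]
end [0.45  0.085 0.25 ] [-9.00e+01 -4.00e-02  2.47e+00]
[[[24.4, -0.0, -0.5], [0.0, 0.0, 0.0]], [[24.4, -0.0, -0.5], [0.0, 0.0, 0.0]], [[24.4, -0.0, -0.4], [0.0, 0.0, 0.0]], [[24.4, -0.0, -0.5], [0.0, 0.0, 0.0]], [[24.4, -0.0, -0.4], [0.0, 0.0, 0.0]]]
end [0.572 0.088 0.25 ] [-90.    0.    2.5]
```

Emit:
carry_out --targets '[[[4,-10,12],[0,1.0,0]],[[6,-7,25],[0,1.8,0]],[[6,-7,27],[0,1.8,0]],[[5,-7,27],[0,1.8,0]],[[5,-7,27],[0,1.8,0]],[[4,-7,27],[0,1.8,0]],[[3,-5,27],[0,1.8,0]],[[2.5,0,14],[0,0.5,0]],[[10,0,0],[0,0,0]],[[24,0,0],[0,0,0]],[[24,0,0],[0,0,0]],[[24,0,0],[0,0,0]]]'

```text
time_s: 7.85
tool_pos: [0.5345, 0.0895, 0.2507]
tool_rot: [-90.2, 0.1, 2.4]
force: [0.3, 0.9, -7.9]
grip_width: 0.0119
```

Emit:
carry_out --targets '[[[24,0,0],[0,0,0]],[[14,0,0],[0,0,0]],[[4,0,0],[0,0,0]],[[0,0,0],[0,0,0]],[[0,0,0],[0,0,0]],[[0,0,0],[0,0,0]]]'

```text
time_s: 8.45
tool_pos: [0.5749, 0.0922, 0.2518]
tool_rot: [-90.1, 0.0, 2.5]
force: [-1.1, 0.2, -7.9]
grip_width: 0.0118
```

Run:
```python
from h import *
o=env.get_obs();print(np.round(o["tool_pos"],4),np.round(o["tool_rot"],2),np.round(o["force"],2),o["grip_width"])
im=snap("wrist","w6.png",(130,100,390,290),3)
im=snap("side","s6.png",(200,70,340,250),4)
```

```text
[0.5749 0.0922 0.2518] [-9.008e+01  1.000e-02  2.480e+00] [-1.06  0.16 -7.92] 0.01177950023115741
```

View pics/w6.png

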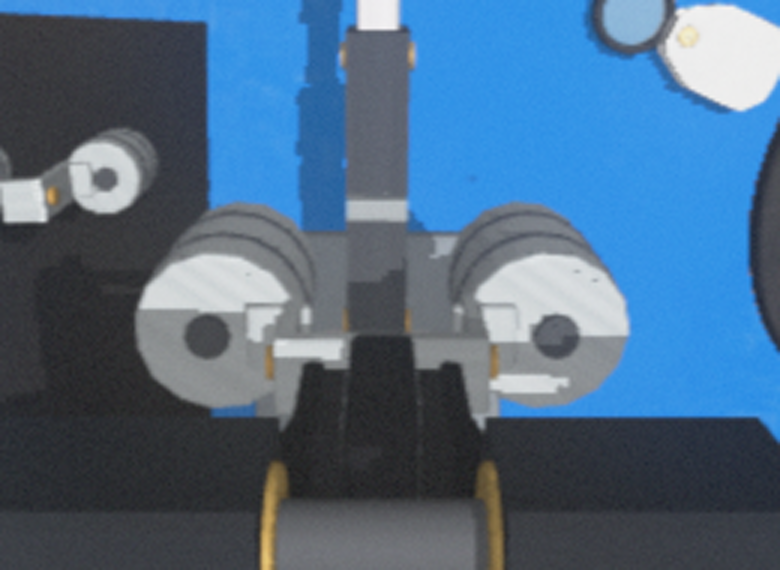

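View pics/s6.png

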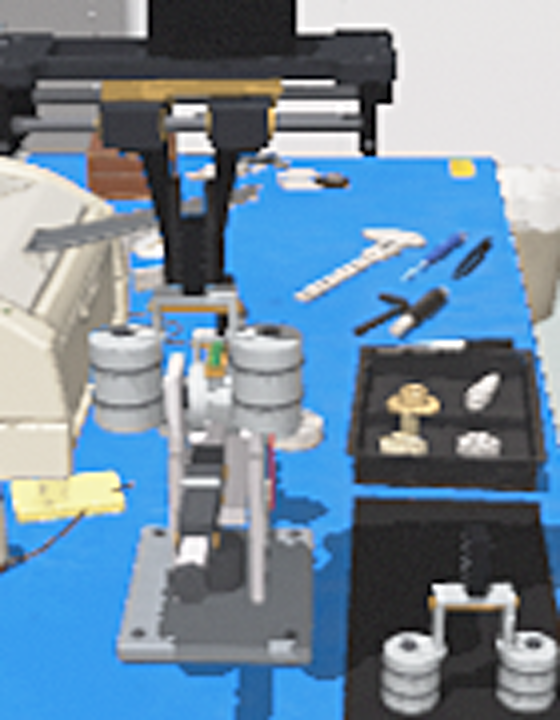

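Run:
```python
from h import *
o=env.get_obs();R=Ro.from_euler("xyz",o["tool_rot"],degrees=True);p=np.array(o["tool_pos"])
for n,u,z in [("groove",(255.8,170),.1456),("cylL",(199,212),p[2]-.03),("cylR",(315.7,212),p[2]-.03),("shoe end",(130+379/3,100+30/3),.149)]:
    X=atz("wrist",u,z);print(n,X,R.inv().apply(X-p)*1000)
```

```text
groove [0.57416828 0.10459695 0.1456    ] [ -0.48511557 106.50829156  12.46763221]
cylL [0.53758098 0.09448123 0.22212258] [-37.44187182  29.9784298    3.86286483]
cylR [0.61396366 0.09779762 0.22212258] [39.01275495 30.01357199  3.86035973]
shoe end [0.57242015 0.15621203 0.149     ] [1.06057151e-02 1.03049912e+02 6.41060584e+01]
```

Emit:
carry_out --targets '[[[-1.3,3,5],[0,0,0]],[[0,10,4],[0,0,0]],[[0,15,0],[0,0,0]],[[0,15,0],[0,0,0]],[[0,15,0],[0,0,0]],[[0,12,0],[0,0,0]],[[0,7,0],[0,0,0]],[[0,2,0],[0,0,0]],[[0,0,0],[0,0,0]],[[0,0,0],[0,0,0]]]'

```text
time_s: 9.55
tool_pos: [0.5746, 0.1011, 0.1736]
tool_rot: [-90.1, -0.1, 2.5]
force: [0.9, -0.3, -8.3]
grip_width: 0.0118
```

Run:
```python
from h import *
o=env.get_obs();print(np.round(o["tool_pos"],4),np.round(o["tool_rot"],2),np.round(o["force"],2),o["grip_width"])
im=snap("wrist","w7.png",(180,100,340,260),4)
im=snap("side","s7.png",(200,70,340,250),4)
im=snap("scene","c7.png",(140,120,380,300),3)
for i in range(4):
  snap("side");o=env.get_obs();print(np.round(o["tool_pos"],4),np.round(o["force"],2))
```

```text
[0.5746 0.1011 0.1736] [-90.08  -0.1    2.46] [ 0.95 -0.28 -8.31] 0.01179369962587574
[0.5744 0.1011 0.1735] [-0.04  0.64 -7.4 ]
[0.5743 0.1011 0.1734] [ 0.96  0.1  -7.13]
[0.5742 0.1011 0.1732] [ 0.37 -0.25 -7.01]
[0.5741 0.1011 0.1731] [-0.85  0.16 -8.12]
```

View pics/w7.png

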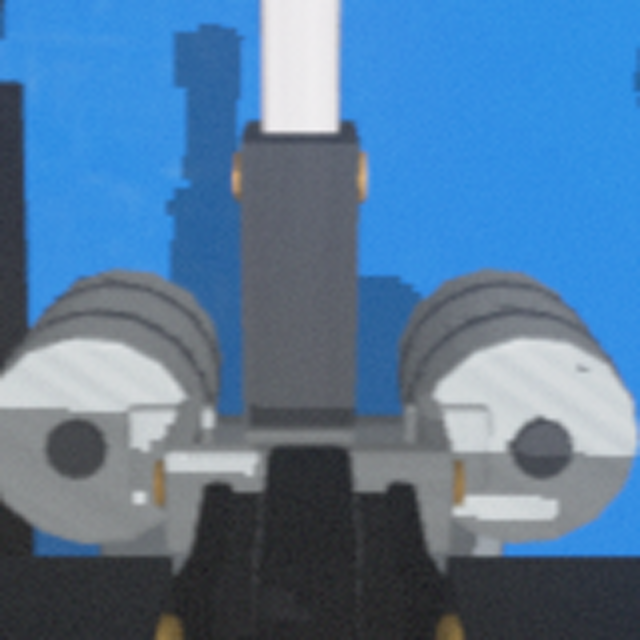

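View pics/s7.png

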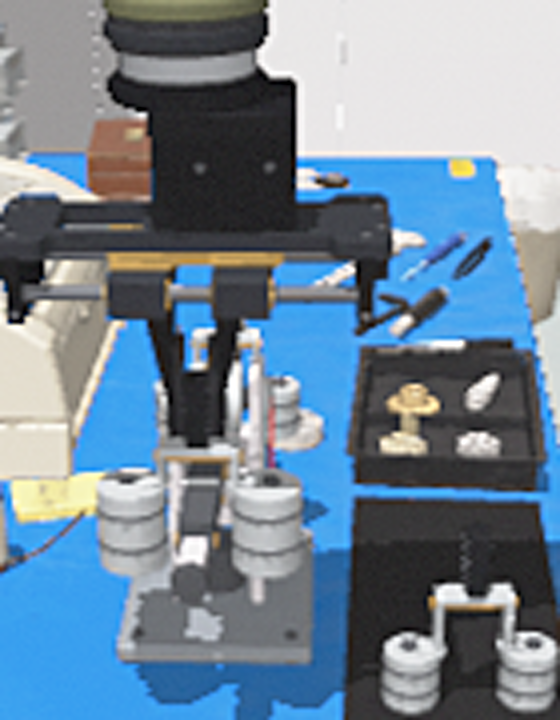

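View pics/c7.png

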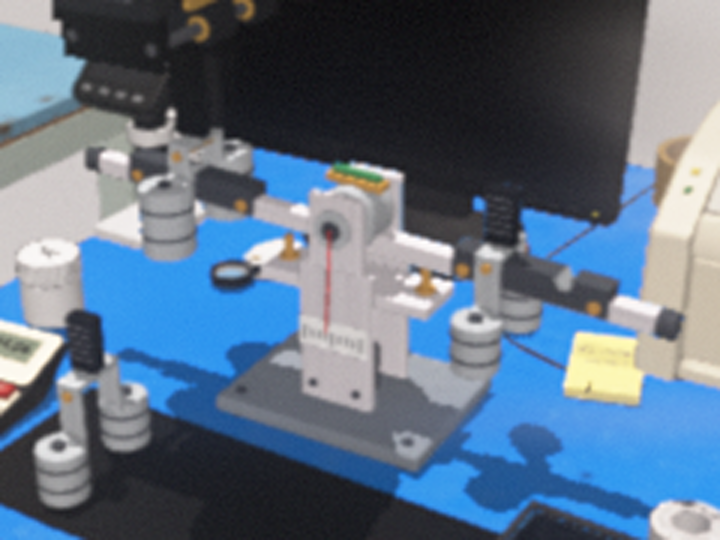

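Run:
```python
from h import *
o=env.get_obs();R=Ro.from_euler("xyz",o["tool_rot"],degrees=True);p=np.array(o["tool_pos"]);print(p)
for n,u,z in [("groove hi",(255,207),.1456),("groove lo",(255,211.5),.1456),("shoe end",(255,100+142/4),.149),("shoe end",(255,100+133/4),.149),("cL",(180+77/4.,100+448/4),p[2]-.03),("cR",(180+542/4.,100+448/4),p[2]-.03)]:
    X=atz("wrist",u,z);print(n,X,R.inv().apply(X-p)*1000)
for k in [.1,.105,.11]: print(proj("wrist",[.574,k,.1456]))
```

```text
[0.57411219 0.10110193 0.17312319]
groove hi [0.57304062 0.10935459 0.1456    ] [-0.7355306  27.51013054  8.33260706]
groove lo [0.57316992 0.10624272 0.1456    ] [-0.74073053 27.51480888  5.21806176]
shoe end [0.57113042 0.15574    0.149     ] [-0.63824503 24.04041462 54.75206905]
shoe end [0.57107561 0.15705911 0.149     ] [-0.63604079 24.03843148 56.0723193 ]
cL [0.53672954 0.10331315 0.14312319] [-37.27553878  29.96533378   3.8685234 ]
cR [0.61281843 0.10658962 0.14312319] [38.8838392  30.02438534  3.85625972]
[[255.87415231 220.43915046]]
[[256.20111001 213.33357613]]
[[256.53288901 206.12322347]]
```

Emit:
carry_out --targets '[[[-0.6,2,0.6],[0,0,0]],[[0,3,0],[0,0,0]],[[0,2,0],[0,0,0]],[[0,1,0],[0,0,0]],[[0,1,0],[0,0,0]],[[0,1,0],[0,0,0]],[[0,1,0],[0,0,0]],[[0,1,0],[0,0,0]],[[0,1,0],[0,0,0]],[[0,0,0],[0,0,0]]]'

```text
time_s: 10.9
tool_pos: [0.5733, 0.1015, 0.1598]
tool_rot: [-90.1, -0.0, 2.5]
force: [0.1, 0.2, -8.1]
grip_width: 0.0117
```

```bash
cat >> h.py <<'E'
def forces(n=5,cam="scene",fn=None,crop=None,z=1):
    F=[];T=[]
    for i in range(n):
        im=snap(cam);o=env.get_obs();F.append(o["force"]);T.append(o["wrist_torque"])
    print("t",round(o["time_s"],2),"tcp",np.round(o["tool_pos"],4),"F",np.round(np.mean(F,0),2),"sd",np.round(np.std(F,0),2),"M",np.round(np.mean(T,0),3))
    if fn: save(im,fn,crop,z)
E
python3 - <<'E'
from h import *
forces(6,"scene","c8.png",(140,120,380,300),3)
E
```

```text
t 11.2 tcp [0.5734 0.1016 0.1599] F [ 0.01  0.09 -7.79] sd [0.45 0.49 0.4 ] M [-0.181  0.053 -0.003]
```

View pics/c8.png

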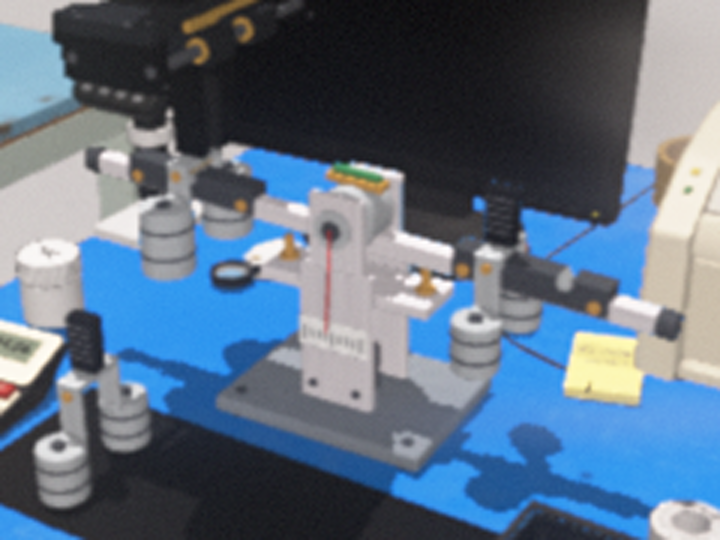

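Emit:
carry_out --targets '[[[0,1,0],[0,0,0]],[[0,1,0],[0,0,0]],[[0,1,0],[0,0,0]],[[0,0,0],[0,0,0]]]'

```text
time_s: 11.6
tool_pos: [0.5735, 0.1013, 0.1569]
tool_rot: [-90.1, -0.0, 2.5]
force: [1.1, -1.5, -6.1]
grip_width: 0.0114
```

Run:
```python
from h import *
forces(6,"scene","c9.png",(140,120,380,300),3)
snap("side","s9.png",(200,150,300,270),6)
```

```text
t 11.9 tcp [0.5735 0.1013 0.157 ] F [ 0.2  -1.3  -6.58] sd [0.2  0.44 0.5 ] M [-0.436 -0.024 -0.015]
```

View pics/s9.png

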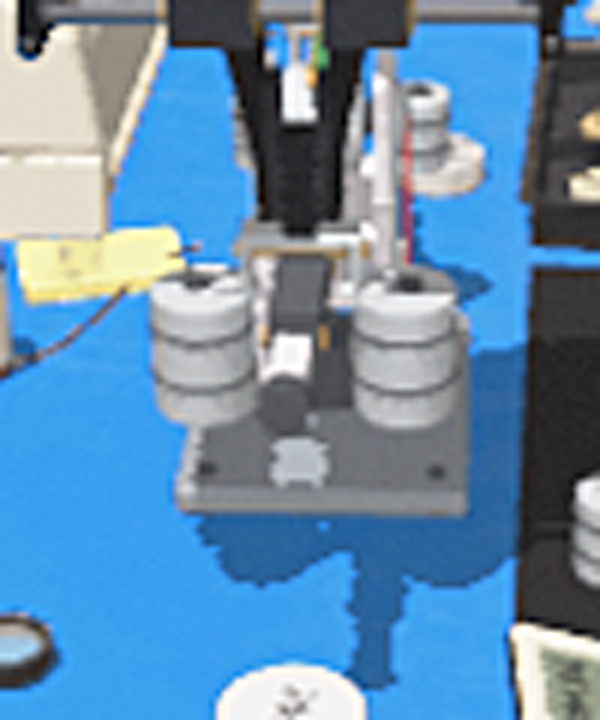

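Emit:
carry_out --targets '[[[0,0,-0.5],[0,0,0]],[[0,0,-0.5],[0,0,0]],[[0,0,0],[0,0,0]]]'

```text
time_s: 12.25
tool_pos: [0.5733, 0.1008, 0.1568]
tool_rot: [-90.1, -0.0, 2.5]
force: [0.0, 0.2, -6.2]
grip_width: 0.0116
```

Run:
```python
from h import *
forces(6,"scene","c10.png",(140,120,380,300),3)
```

```text
t 12.55 tcp [0.5733 0.1007 0.1568] F [-0.03 -0.94 -7.07] sd [0.5  0.49 0.69] M [-0.276  0.068 -0.019]
```

Emit:
carry_out --targets '[[[0,0,-0.5],[0,0,0]],[[0,0,-0.5],[0,0,0]],[[0,1,0],[0,0,0]],[[0,1,0],[0,0,0]],[[0,0,0],[0,0,0]]]'

```text
time_s: 13.05
tool_pos: [0.5734, 0.1003, 0.1548]
tool_rot: [-90.0, -0.0, 2.5]
force: [-0.6, 2.1, -6.1]
grip_width: 0.0115
```

Run:
```python
from h import *
forces(6,"scene","c11.png",(140,120,380,300),3)
```

```text
t 13.35 tcp [0.5734 0.1002 0.155 ] F [-0.58  2.7  -6.42] sd [0.34 0.54 0.19] M [ 0.58   0.254 -0.006]
```

Emit:
carry_out --targets '[[[0,1,0.3],[0,0,0]],[[0,1,0.4],[0,0,0]],[[0,1,0],[0,0,0]],[[0,1,0],[0,0,0]],[[0,1,0],[0,0,0]],[[0,0,0],[0,0,0]]]'

```text
time_s: 13.95
tool_pos: [0.5736, 0.1004, 0.15]
tool_rot: [-90.1, -0.0, 2.5]
force: [-1.7, 2.1, -3.8]
grip_width: 0.0115
```

Run:
```python
from h import *
forces(6,"scene","c12.png",(140,120,380,300),3)
snap("side","s12.png",(200,150,300,270),6)
```

```text
t 14.25 tcp [0.5736 0.1003 0.15  ] F [-1.06  3.16 -3.65] sd [0.36 0.43 0.49] M [0.595 0.397 0.002]
```

View pics/c12.png

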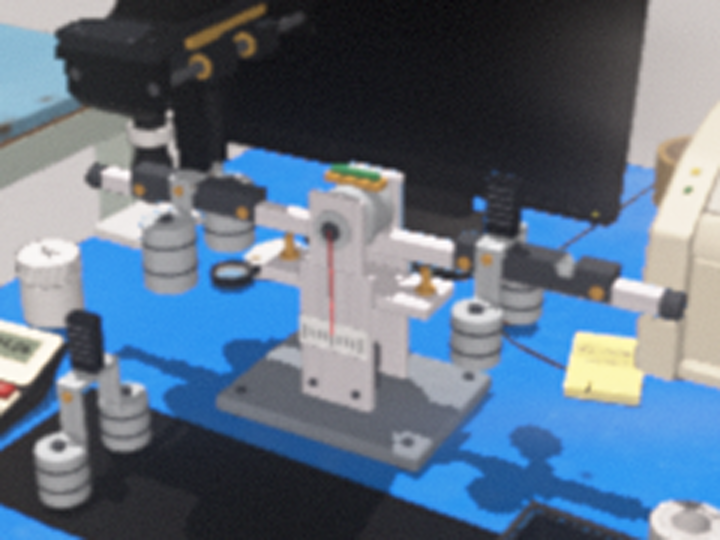

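Emit:
carry_out --targets '[[[0,1,0.3],[0,0,0]],[[0,1,0.3],[0,0,0]],[[0,1,0.3],[0,0,0]],[[0,1,0],[0,0,0]],[[0,1,0],[0,0,0]],[[0,0,0],[0,0,0]]]'

```text
time_s: 14.9
tool_pos: [0.5736, 0.1003, 0.145]
tool_rot: [-90.1, -0.0, 2.4]
force: [-1.6, -0.4, -0.2]
grip_width: 0.0113
```

Run:
```python
from h import *
forces(6,"scene","c13.png",(140,120,380,300),3)
snap("side","s13.png",(200,150,300,270),6)
```

```text
t 15.2 tcp [0.5736 0.1004 0.145 ] F [-1.35 -1.75 -0.9 ] sd [0.27 0.58 0.52] M [-0.497  0.373  0.034]
```

View pics/c13.png

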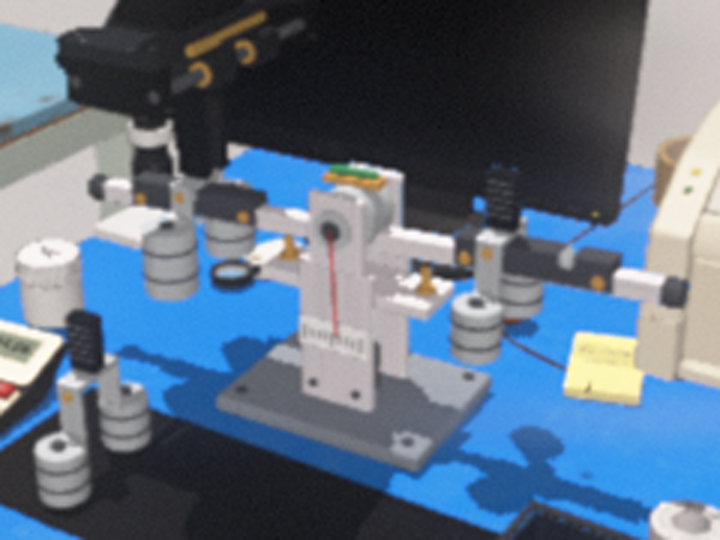

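View pics/s13.png

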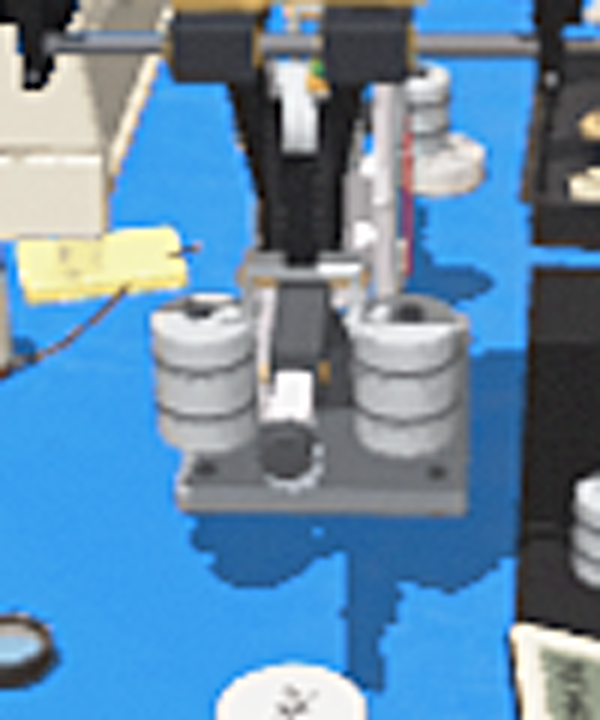

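Emit:
carry_out --targets '[[[0,0,-0.4],[0,0,0]],[[0,0,0],[0,0,0]],[[0,0,0],[0,0,0]]]' --jaw 0 --squeeze 4

```text
time_s: 15.55
tool_pos: [0.5736, 0.1007, 0.1449]
tool_rot: [-90.1, -0.0, 2.5]
force: [0.0, -2.0, -1.0]
grip_width: 0.0119
```

Emit:
carry_out --targets '[[[0,0,0],[0,0,0]],[[0,0,0],[0,0,0]],[[0,0,0],[0,0,0]]]' --jaw 0.35

```text
time_s: 15.85
tool_pos: [0.5738, 0.1014, 0.1452]
tool_rot: [-90.1, -0.1, 2.5]
force: [0.6, -0.1, -0.7]
grip_width: 0.0268
```

Run:
```python
from h import *
forces(3,"scene","c14.png",(140,120,380,300),3)
snap("side","s14.png",(200,150,300,270),6)
snap("wrist","w14.png",(180,100,340,260),4)
print(env.get_obs()["grip_width"])
```

```text
t 16.0 tcp [0.5736 0.1011 0.145 ] F [-0.36  0.19  0.36] sd [0.33 0.38 0.45] M [-0.109  0.027 -0.021]
0.030069056649263303
```

View pics/c14.png

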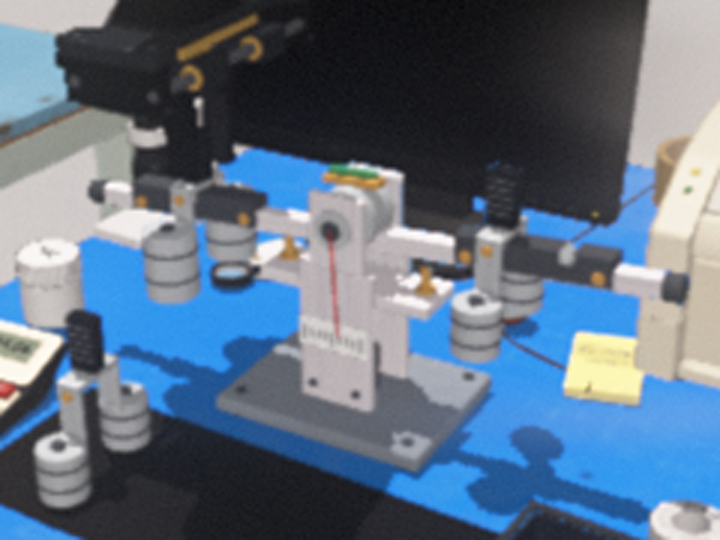

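View pics/w14.png

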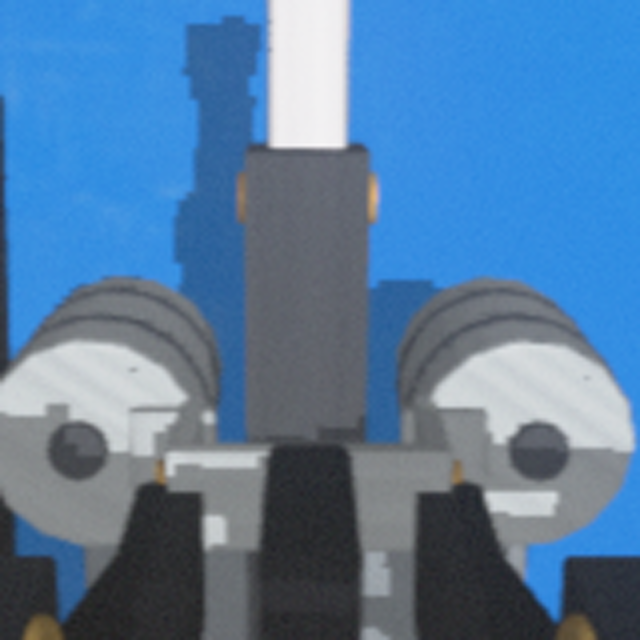

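Emit:
carry_out --targets '[[[0,-5,0],[0,0,0]],[[0,-15,0],[0,0,0]],[[0,-25,0],[0,0,0]],[[0,-25,0],[0,0,0]],[[-10,-20,0],[0,0,0]],[[-30,-10,-3],[0,-0.7,0]],[[-40,0,-4],[0,-0.7,0]],[[-40,0,-4],[0,-0.7,0]],[[-20,20,-4],[0,-0.6,0]],[[-6,20,-4],[0,0,0]],[[0,0,0],[0,0,0]],[[0,0,0],[0,0,0]]]' --jaw 0.6

```text
time_s: 17.3
tool_pos: [0.4297, 0.0732, 0.2062]
tool_rot: [-90.1, -0.1, 5.1]
force: [0.3, 0.1, 0.6]
grip_width: 0.0525
```

Run:
```python
from h import *
snap("side","s15.png",(200,150,350,270),5)
snap("wrist","w15.png",(130,100,390,290),3)
o=env.get_obs();print(np.round(o["tool_pos"],4),np.round(o["tool_rot"],2),np.round(o["force"],2))
snap("scene","c15.png",(140,120,380,300),3)
```

```text
[0.4304 0.0735 0.2065] [-90.07  -0.16   5.15] [-0.23  0.51  0.23]
```

View pics/s15.png

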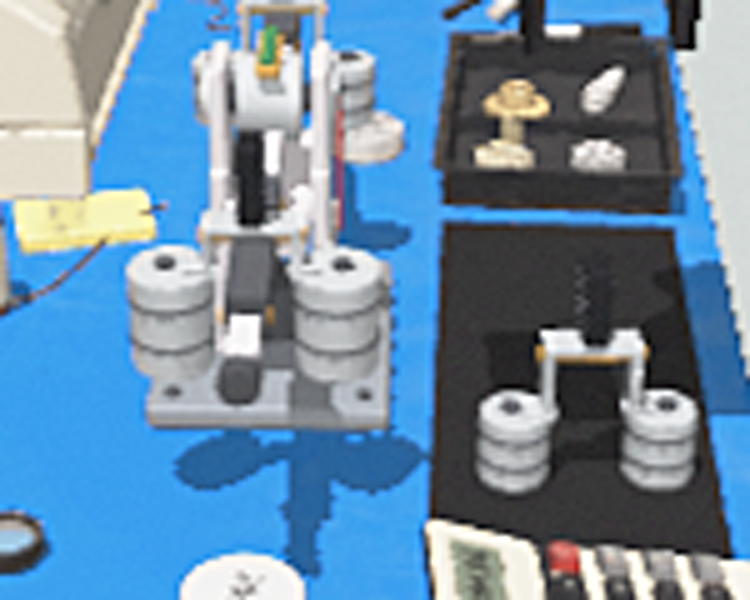

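View pics/w15.png

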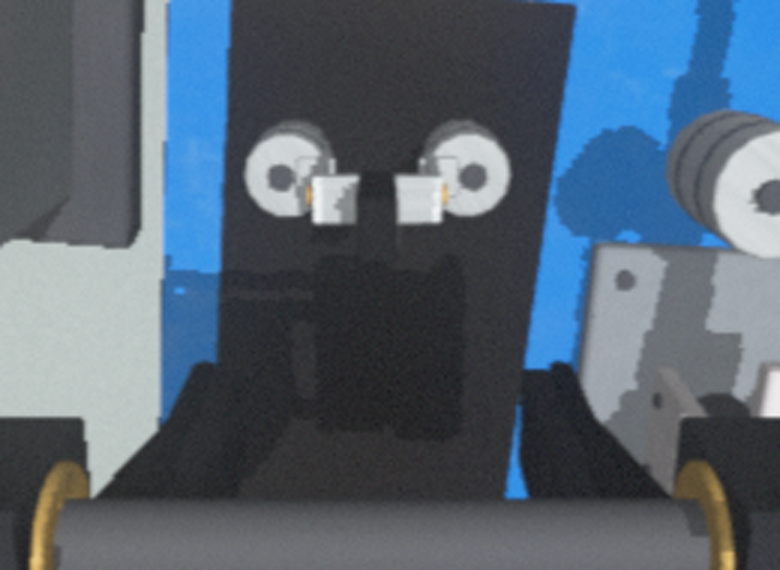

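View pics/c15.png

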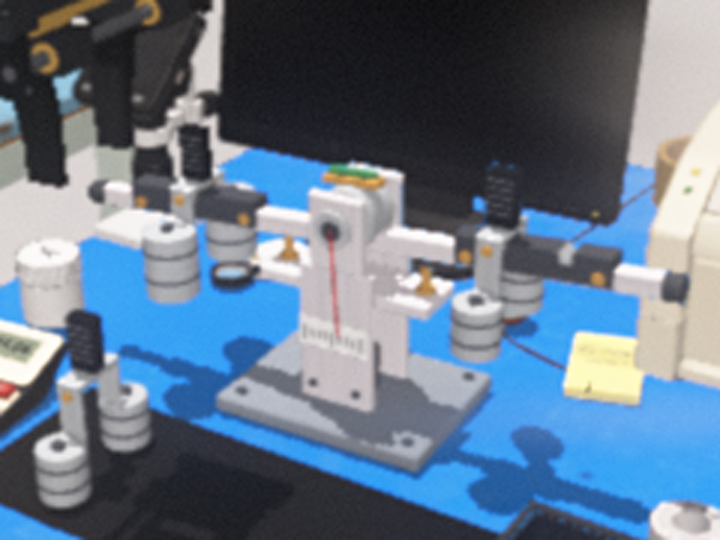

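Run:
```python
from h import *
o=env.get_obs();R=Ro.from_euler("xyz",o["tool_rot"],degrees=True);p=np.array(o["tool_pos"]);print(p)
q=lambda x,y:(130+x/3,100+y/3)
for n,u,z in [("cL",q(282,178),.034),("cR",q(473,178),.034),("bridge",q(378,198),.07)]:
    X=atz("wrist",u,z);print(n,X,R.inv().apply(X-p)*1000)
```

```text
[0.43031581 0.07350226 0.20625041]
cL [0.39507963 0.07748631 0.034     ] [-35.16110081 172.15343983   7.38619375]
cR [0.46376411 0.08366366 0.034     ] [ 33.80039469 172.32419484   7.35878665]
bridge [0.4294753  0.08203911 0.07      ] [ -0.4062823  136.23733009   8.77403354]
```

Emit:
carry_out --targets '[[[-0.5,10,4],[0,0,0]],[[0,25,4],[0,0,0]],[[0,35,0],[0,0,0]],[[0,30,0],[0,0,0]],[[0,18,0],[0,0,0]],[[0,9,0],[0,0,0]],[[0,2.5,0],[0,0,0]],[[0,0,0],[0,0,0]],[[0,0,0],[0,0,0]]]'

```text
time_s: 18.35
tool_pos: [0.4288, 0.0812, 0.0763]
tool_rot: [-90.1, -0.1, 5.2]
force: [-0.3, 0.2, 0.9]
grip_width: 0.0522
```

Run:
```python
from h import *
snap("wrist","w16.png",(130,100,390,290),3)
o=env.get_obs();print(np.round(o["tool_pos"],4),np.round(o["tool_rot"],2),np.round(o["force"],2),np.round(o["qpos"],1))
```

```text
[0.4287 0.0812 0.0764] [-90.06  -0.13   5.17] [-0.25 -0.28 -0.42] [-39.4  -0.9  25.1 122.9   0.6  57.9  -9.4]
```

View pics/w16.png

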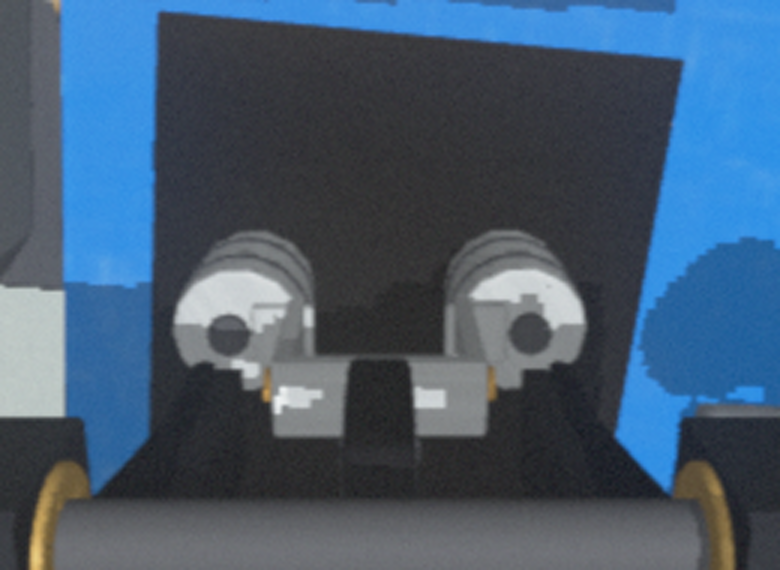

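Emit:
carry_out --targets '[[[0,0,0],[0,0,0]],[[0,0,0],[0,0,0]],[[0,0,0],[0,0,0]],[[0,0,0],[0,0,0]],[[0,0,0],[0,0,0]],[[0,0,0],[0,0,0]],[[0,0,0],[0,0,0]]]' --jaw 0 --squeeze 35

```text
time_s: 19.1
tool_pos: [0.4279, 0.0808, 0.0753]
tool_rot: [-90.1, -0.0, 5.2]
force: [1.2, -0.1, -1.4]
grip_width: 0.0115
```

Emit:
carry_out --targets '[[[0,-5,0],[0,0,0]],[[0,-15,0],[0,0,0]],[[0,-25,0],[0,0,0]],[[0,-35,0],[0,0,0]],[[0,-35,0],[0,0,0]],[[0,-35,0],[0,0,0]],[[0,-20,0],[0,0,0]],[[0,-5,0],[0,0,0]],[[0,0,0],[0,0,0]],[[0,0,0],[0,0,0]]]'

```text
time_s: 20.1
tool_pos: [0.4267, 0.0808, 0.2486]
tool_rot: [-90.1, 0.2, 5.2]
force: [-0.1, 0.3, -4.3]
grip_width: 0.0118
```

Run:
```python
from h import *
forces(3,"wrist","w17.png",(130,100,390,290),3)
o=env.get_obs();print(np.round(o["tool_pos"],4),np.round(o["tool_rot"],2),o["grip_width"])
```

```text
t 20.25 tcp [0.4269 0.0809 0.2489] F [-0.4   0.31 -4.01] sd [0.5  1.35 0.19] M [-0.097  0.042  0.007]
[0.4269 0.0809 0.2489] [-90.15   0.13   5.17] 0.011906620141791242
```

View pics/w17.png

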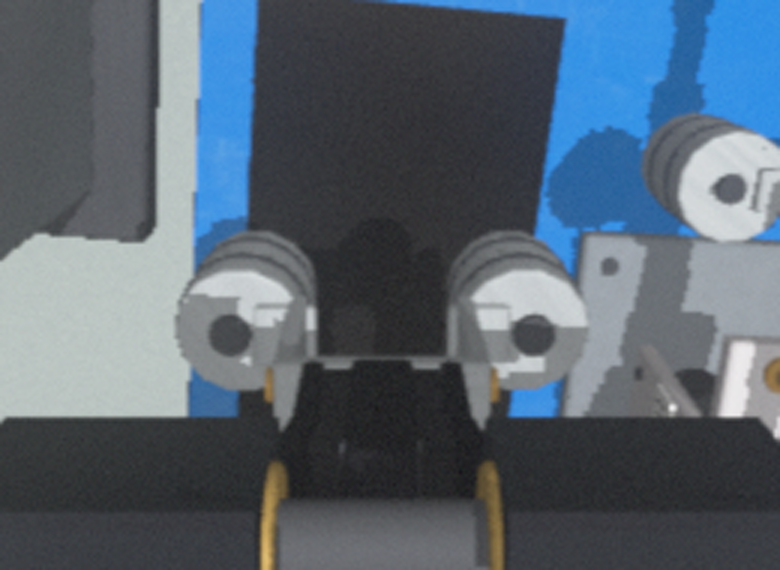

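Run:
```python
from h import *
im=snap("scene"); save(im,"c18.png",(300,120,512,280),3.7)
im=snap("side"); save(im,"s18.png",(100,80,280,220),4.4)
b=atz("scene",(140+640/3,120+370/3),0);print(b)
for z in [.05,.1,.15,.2]: print(z,proj("scene",[b[0],b[1],z]),proj("side",[b[0],b[1],z]))
```

```text
[ 0.71304467 -0.1655221   0.        ]
0.05 [[355.42624885 222.28803353]] [[211.4992805  175.91131742]]
0.1 [[357.61387459 200.29037557]] [[210.2734734  159.56667034]]
0.15 [[359.90278824 177.27421764]] [[208.99547511 142.52611713]]
0.2 [[362.30019101 153.16714796]] [[207.6618799  124.74424666]]
```

View pics/c18.png

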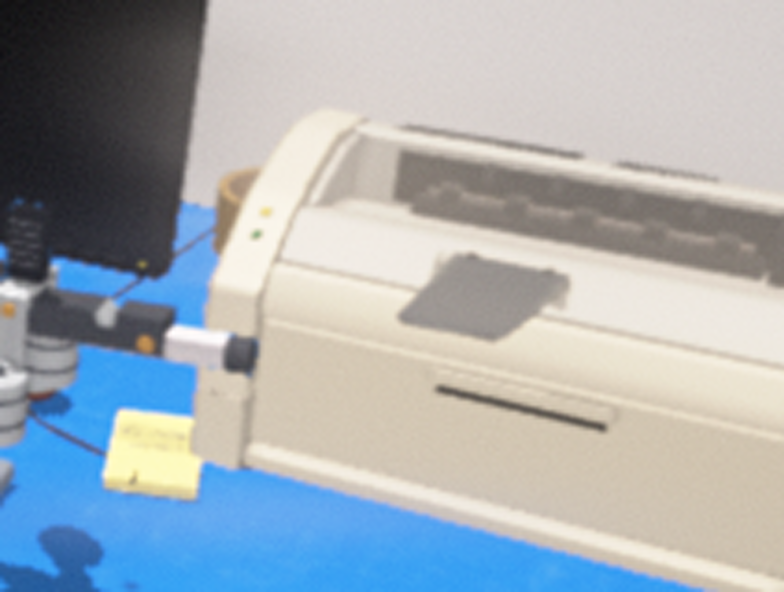

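View pics/s18.png

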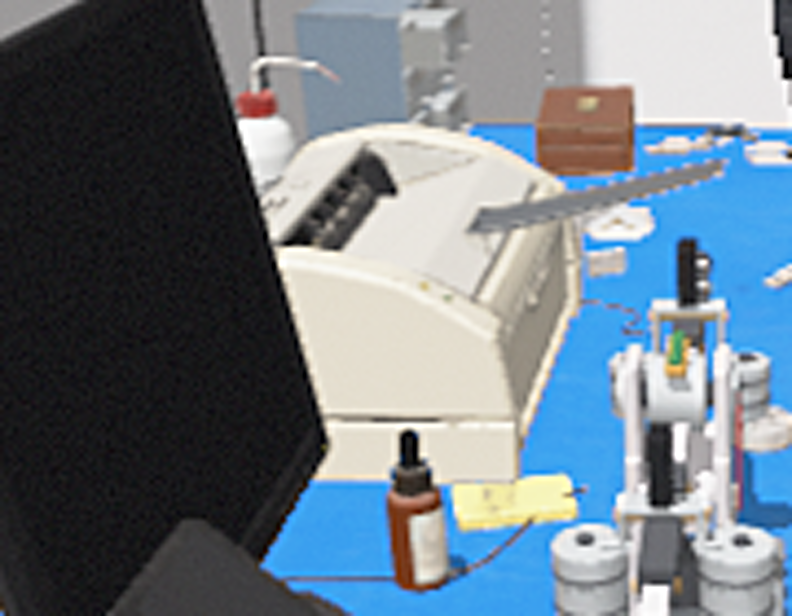

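Run:
```python
from h import *
s=lambda x,y:(100+x/4.4,80+y/4.4); c=lambda x,y:(300+x/3.7,120+y/3.7)
print("corner bot",tri([("scene",c(240,465)),("side",s(518,478))]))
print("corner top",tri([("scene",c(265,270)),("side",s(500,325))]))
for cc in [c(400,318),c(490,338)]:
  for ss in [s(725,165),s(725,172)]:
    print("tray tip",tri([("scene",cc),("side",ss)]))
```

```text
corner bot (array([ 0.70530567, -0.19058254,  0.00168515]), [0.004646679146461867, 0.0046466791464618235])
corner top (array([ 0.71100671, -0.18970523,  0.11504433]), [0.007883188452197591, 0.00788318845219755])
tray tip (array([ 0.56957246, -0.29383425,  0.18287302]), [0.0011009452999112268, 0.0011009452999111136])
tray tip (array([ 0.57045073, -0.29301282,  0.18022289]), [0.000959767514015787, 0.000959767514015776])
tray tip (array([ 0.57400716, -0.32865335,  0.17659281]), [0.0030277252718420447, 0.00302772527184191])
tray tip (array([ 0.57490196, -0.3278909 ,  0.17385902]), [0.005162811438138043, 0.005162811438138194])
```

Run:
```python
from h import *
plan([.44,-.178,.252],2.5,8)
plan([.584,-.178,.252],2.5,6,start=([.44,-.178,.252],[-90,0,2.5]))
o=env.get_obs();R=Ro.from_euler("xyz",o["tool_rot"],degrees=True);p=np.array(o["tool_pos"])
for u in [(130+230/3,100+336/3),(130+535/3,100+335/3)]:
    X=atz("wrist",u,p[2]-.0415);print(R.inv().apply(X-p)*1000)
```

```text
[[[-1.3, -0.2, -32.4], [0.0, 0.3, -0.0]], [[-1.2, -0.3, -32.4], [0.0, 0.3, -0.0]], [[-1.0, -0.2, -32.4], [0.0, 0.3, -0.0]], [[-0.8, -0.3, -32.4], [0.0, 0.4, -0.0]], [[-0.6, -0.2, -32.4], [0.0, 0.3, -0.0]], [[-0.4, -0.3, -32.4], [0.0, 0.4, -0.0]], [[-0.2, -0.2, -32.4], [0.1, 0.3, -0.0]], [[-0.0, -0.3, -32.4], [0.0, 0.4, -0.1]]]
end [ 0.44  -0.178  0.252] [-9.004e+01 -3.000e-02  2.470e+00]
[[[24.0, -0.0, -1.0], [0.0, 0.0, 0.0]], [[24.0, -0.0, -1.1], [0.0, 0.0, 0.0]], [[24.0, -0.0, -1.0], [0.0, 0.0, 0.0]], [[24.0, -0.0, -1.1], [0.0, 0.0, 0.0]], [[23.9, -0.0, -1.0], [0.0, 0.0, 0.0]], [[24.0, -0.0, -1.1], [0.0, 0.0, 0.0]]]
end [ 0.584 -0.178  0.252] [-90.    0.    2.5]
[-34.41375118  41.54994553  -0.86380314]
[36.17596018 41.45122857 -0.56334248]
```

Emit:
carry_out --targets '[[[-1,0,-16],[0,0.3,0]],[[-1,0,-32],[0,0.3,0]],[[-1,0,-34],[0,0.3,0]],[[-1,-1,-34],[0,0.4,0]],[[-1,-1,-34],[0,0.3,0]],[[-0.5,-1,-34],[0,0.4,0]],[[0,0,-34],[0,0.3,0]],[[0,0,-26],[0,0.4,0]],[[6,0,-15],[0,0,0]],[[18,0,-1],[0,0,0]],[[25,0,-1],[0,0,0]],[[25,0,-1],[0,0,0]]]'

```text
time_s: 21.55
tool_pos: [0.5142, -0.1788, 0.254]
tool_rot: [-90.1, -0.0, 2.4]
force: [0.5, 0.5, -3.2]
grip_width: 0.0116
```

Emit:
carry_out --targets '[[[25,0,-1],[0,0,0]],[[25,0,-1],[0,0,0]],[[14,0,-1],[0,0,0]],[[5,0,0],[0,0,0]],[[0,0,0],[0,0,0]],[[0,0,0],[0,0,0]],[[0,0,0],[0,0,0]]]'

```text
time_s: 22.25
tool_pos: [0.5821, -0.178, 0.2542]
tool_rot: [-90.1, -0.0, 2.4]
force: [0.1, -0.6, -3.9]
grip_width: 0.0116
```

Run:
```python
from h import *
o=env.get_obs();print(np.round(o["tool_pos"],4),np.round(o["tool_rot"],2),o["grip_width"])
forces(3,"wrist","w19.png",(130,100,390,290),3)
snap("scene","c19.png",(140,80,400,280),3)
```

```text
[ 0.5821 -0.178   0.2542] [-9.006e+01 -3.000e-02  2.420e+00] 0.011640668015207052
t 22.4 tcp [ 0.5826 -0.1776  0.2542] F [-0.27 -0.11 -4.04] sd [0.25 0.4  0.28] M [-0.09   0.056  0.026]
```

View pics/w19.png

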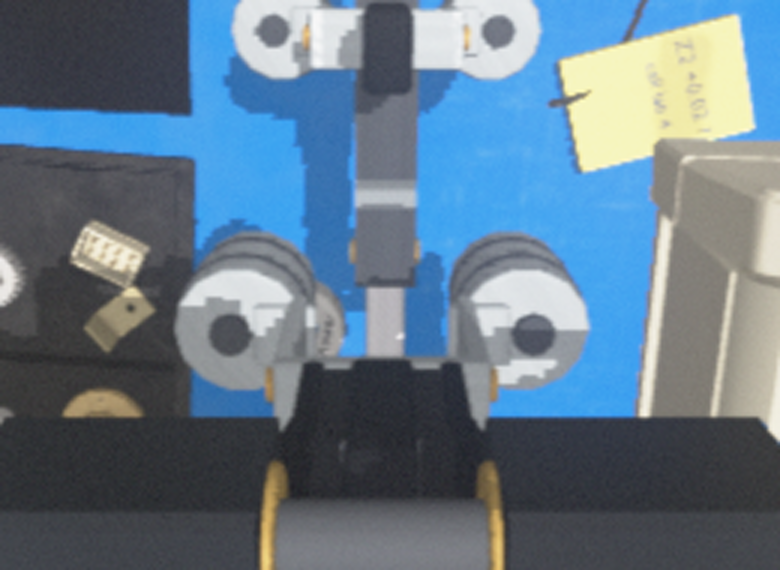

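View pics/c19.png

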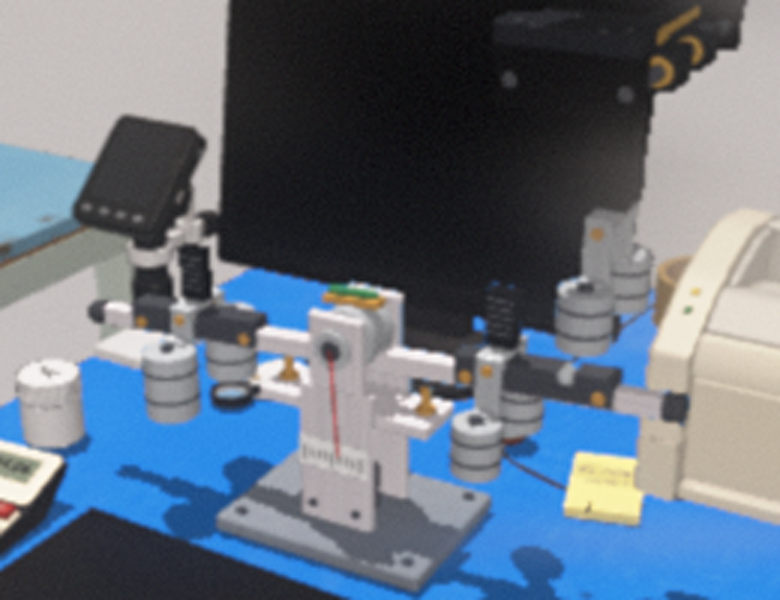

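Run:
```python
from h import *
o=env.get_obs();R=Ro.from_euler("xyz",o["tool_rot"],degrees=True);p=np.array(o["tool_pos"]);print(p)
q=lambda x,y:(130+x/3,100+y/3)
for n,u,z in [("groove",q(386,192),.150),("end",q(385,280),.152),("cL",q(230,335),p[2]-.0415),("cR",q(535,335),p[2]-.0415),("nb cL",q(274,31),.116),("nb cR",q(499,31),.116)]:
    X=atz("wrist",u,z);print(n,X,R.inv().apply(X-p)*1000)
```

```text
[ 0.58269172 -0.17749106  0.25416476]
groove [ 0.58401289 -0.15908913  0.15      ] [  2.01151828 104.14677743  18.44115624]
end [ 0.58487723 -0.18522872  0.152     ] [  1.75320192 102.17491155  -7.71358837]
cL [ 0.54840935 -0.17957001  0.21266476] [-34.3796918   41.46779292  -0.55818929]
cR [ 0.61892315 -0.17655229  0.21266476] [36.19860887 41.53526153 -0.57465092]
nb cL [ 0.54766814 -0.1176334   0.116     ] [-32.54988482 138.06710143  61.45788546]
nb cR [ 0.61724828 -0.11463391  0.116     ] [ 37.09484971 138.13365405  61.46335759]
```

Emit:
carry_out --targets '[[[1,3,6],[0,0,0]],[[0,10,8],[0,0,0]],[[0,15,5],[0,0,0]],[[0,15,0],[0,0,0]],[[0,14,0],[0,0,0]],[[0,10,0],[0,0,0]],[[0,6,0],[0,0,0]],[[0,3,0],[0,0,0]],[[0,0,0],[0,0,0]],[[0,0,0],[0,0,0]]]'

```text
time_s: 23.45
tool_pos: [0.5836, -0.1589, 0.1784]
tool_rot: [-90.1, -0.1, 2.5]
force: [-0.1, 0.2, -3.5]
grip_width: 0.0117
```

Run:
```python
from h import *
forces(4,"wrist","w20.png",(180,100,340,260),4)
snap("scene","c20.png",(140,80,400,280),3)
```

```text
t 23.65 tcp [ 0.5835 -0.1587  0.1783] F [ 0.28  0.21 -3.89] sd [0.39 0.36 0.56] M [-0.1    0.041  0.001]
```

View pics/w20.png

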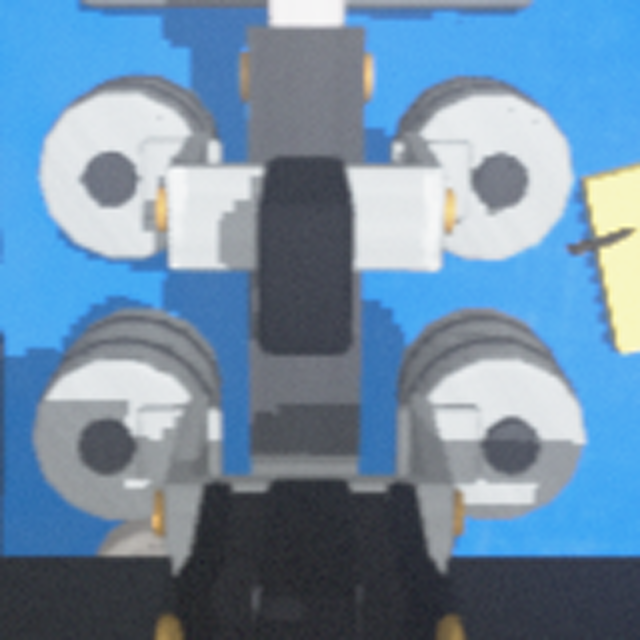

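View pics/c20.png

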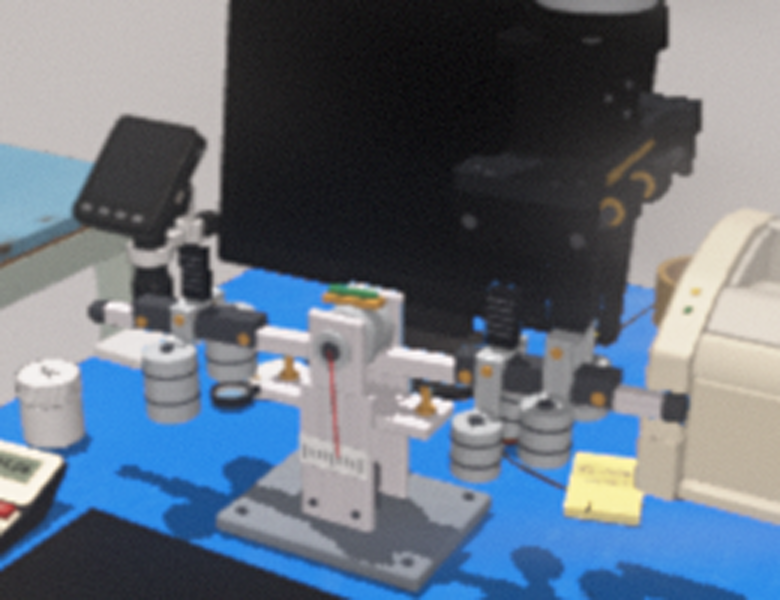

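Run:
```python
from h import *
o=env.get_obs();R=Ro.from_euler("xyz",o["tool_rot"],degrees=True);p=np.array(o["tool_pos"]);print(p)
q=lambda x,y:(180+x/4,100+y/4)
for n,u,z in [("groove edge",q(305,457),.150),("groove edge",q(305,462),.150),("cL",q(106,446),p[2]-.0415),("cR",q(511,446),p[2]-.0415)]:
    X=atz("wrist",u,z);print(n,R.inv().apply(X-p)*1000)
```

```text
[ 0.5834363  -0.1586384   0.17820625]
groove edge [ 0.06469559 28.2014036   3.01769484]
groove edge [ 0.0642708  28.20285181  2.13933545]
cL [-34.48868499  41.46300727  -0.43172582]
cR [35.78839108 41.54003702 -0.45205755]
```

Emit:
carry_out --targets '[[[0,2,-0.5],[0,0,0]],[[0,3,-0.5],[0,0,0]],[[0,3,0],[0,0,0]],[[0,2,0],[0,0,0]],[[0,1,0],[0,0,0]],[[0,1,0],[0,0,0]],[[0,1,0],[0,0,0]],[[0,1,0],[0,0,0]],[[0,0,0],[0,0,0]]]'

```text
time_s: 24.6
tool_pos: [0.5832, -0.1596, 0.1637]
tool_rot: [-90.1, -0.0, 2.5]
force: [0.4, 1.0, -3.6]
grip_width: 0.0119
```

Run:
```python
from h import *
forces(6,"scene")
```

```text
t 24.9 tcp [ 0.5833 -0.1596  0.1639] F [ 0.4   0.34 -3.72] sd [0.44 0.43 0.4 ] M [-0.095  0.039  0.004]
```

Emit:
carry_out --targets '[[[0,1,0],[0,0,0]],[[0,1,0],[0,0,0]],[[0,1,0],[0,0,0]],[[0,0,0],[0,0,0]]]'

```text
time_s: 25.3
tool_pos: [0.5833, -0.1597, 0.1607]
tool_rot: [-90.1, -0.0, 2.5]
force: [0.7, -0.1, -3.6]
grip_width: 0.0119
```

Run:
```python
from h import *
forces(6,"scene")
```

```text
t 25.6 tcp [ 0.5832 -0.1597  0.1609] F [-0.32 -0.28 -3.24] sd [0.51 0.3  0.58] M [-0.177  0.065 -0.017]
```

Emit:
carry_out --targets '[[[0,1,0],[0,0,0]],[[0,1,0],[0,0,0]],[[0,1,0],[0,0,0]],[[0,0,0],[0,0,0]]]'

```text
time_s: 26.0
tool_pos: [0.5834, -0.1599, 0.1578]
tool_rot: [-90.1, -0.0, 2.5]
force: [0.1, -1.2, -3.1]
grip_width: 0.0121
```

Run:
```python
from h import *
forces(6,"scene","c21.png",(140,80,400,280),3)
```

```text
t 26.3 tcp [ 0.5834 -0.1599  0.1579] F [-0.34 -1.27 -2.54] sd [0.39 0.66 0.13] M [-0.417  0.009 -0.019]
```

View pics/c21.png

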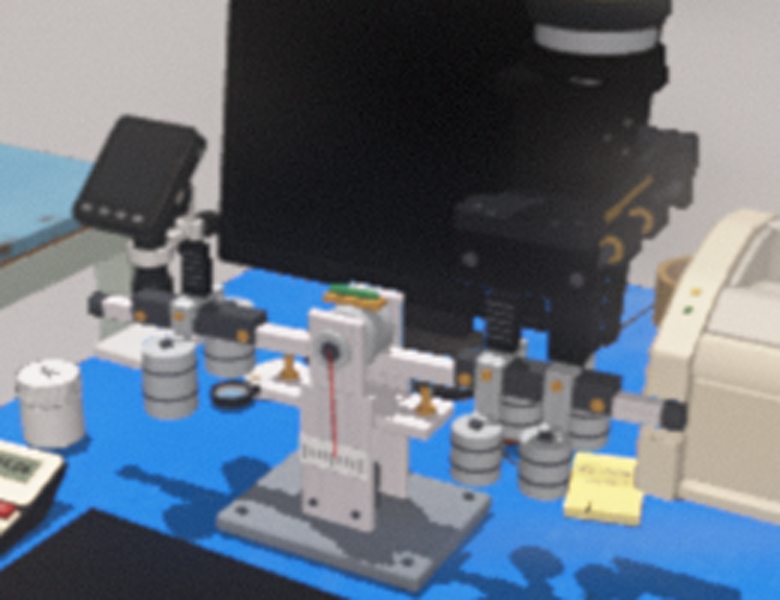

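Emit:
carry_out --targets '[[[0,0,-0.4],[0,0,0]],[[0,0.5,-0.4],[0,0,0]],[[0,0.5,0],[0,0,0]],[[0,0,0],[0,0,0]]]'

```text
time_s: 26.7
tool_pos: [0.5834, -0.1604, 0.1567]
tool_rot: [-90.1, -0.0, 2.5]
force: [0.2, -0.7, -2.2]
grip_width: 0.0118
```

Run:
```python
from h import *
forces(6,"scene")
```

```text
t 27.0 tcp [ 0.5834 -0.1604  0.1569] F [ 0.45 -0.94 -2.15] sd [0.43 0.39 0.4 ] M [-0.359 -0.024  0.012]
```

Emit:
carry_out --targets '[[[0,0,-0.4],[0,0,0]],[[0,0,-0.4],[0,0,0]],[[0,0,0],[0,0,0]]]'

```text
time_s: 27.3
tool_pos: [0.5833, -0.1608, 0.1567]
tool_rot: [-90.1, -0.0, 2.5]
force: [0.9, 0.3, -3.1]
grip_width: 0.0121
```

Run:
```python
from h import *
forces(5,"scene")
```

```text
t 27.55 tcp [ 0.5833 -0.1609  0.1567] F [-0.21  0.14 -2.4 ] sd [0.47 0.32 0.55] M [-0.013  0.05  -0.014]
```

Emit:
carry_out --targets '[[[0,1,0],[0,0,0]],[[0,1,0],[0,0,0]],[[0,1,0],[0,0,0]],[[0,1,0],[0,0,0]],[[0,0.5,0],[0,0,0]],[[0,0,0],[0,0,0]]]'

```text
time_s: 28.15
tool_pos: [0.5833, -0.161, 0.1523]
tool_rot: [-90.1, -0.0, 2.5]
force: [-1.2, 1.7, -1.4]
grip_width: 0.0117
```

Run:
```python
from h import *
forces(6,"scene","c22.png",(140,80,400,280),3)
```

```text
t 28.45 tcp [ 0.5834 -0.161   0.1523] F [-0.97  1.81 -0.65] sd [0.47 0.43 0.57] M [ 0.365  0.254 -0.013]
```

View pics/c22.png

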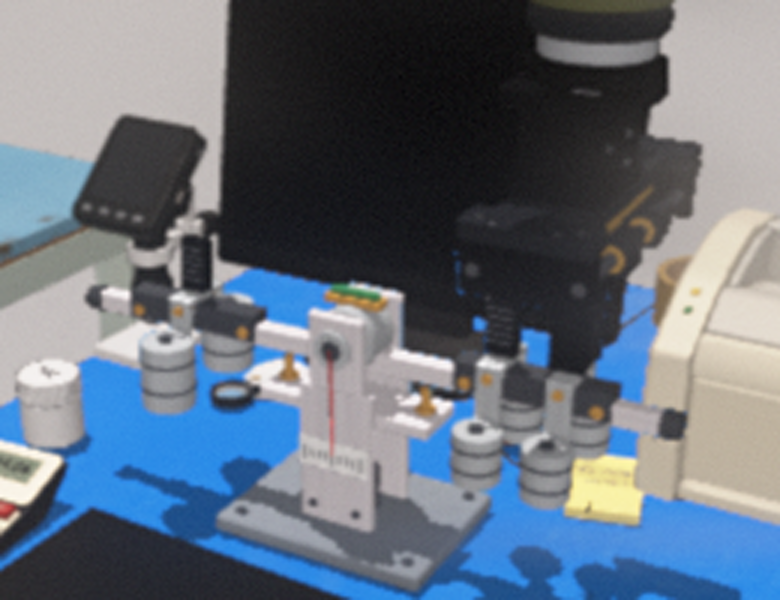

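Emit:
carry_out --targets '[[[0,0.5,0.2],[0,0,0]],[[0,0.5,0.2],[0,0,0]],[[0,0,0],[0,0,0]],[[0,0,0],[0,0,0]]]' --jaw 0 --squeeze 4

```text
time_s: 28.85
tool_pos: [0.5834, -0.1611, 0.1514]
tool_rot: [-90.1, -0.0, 2.5]
force: [-0.6, 2.3, -0.6]
grip_width: 0.012
```

Emit:
carry_out --targets '[[[0,0,0],[0,0,0]],[[0,0,0],[0,0,0]],[[0,0,0],[0,0,0]],[[0,0,0],[0,0,0]]]' --jaw 0.35

```text
time_s: 29.25
tool_pos: [0.5835, -0.1611, 0.1515]
tool_rot: [-90.1, -0.0, 2.5]
force: [-0.7, 0.8, 0.1]
grip_width: 0.0291
```

Run:
```python
from h import *
forces(2,"scene","c23.png",(140,80,400,280),3)
snap("wrist","w23.png",(180,100,340,260),4)
print(env.get_obs()["grip_width"])
```

```text
t 29.35 tcp [ 0.5834 -0.161   0.1514] F [0.32 0.45 0.01] sd [0.08 0.39 0.54] M [-0.094  0.085  0.019]
0.030013015719274398
```

View pics/c23.png

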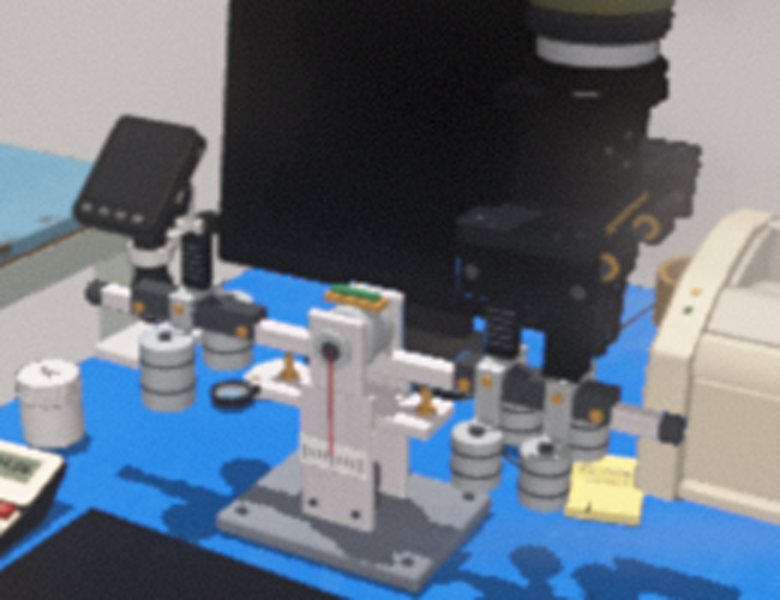

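View pics/w23.png

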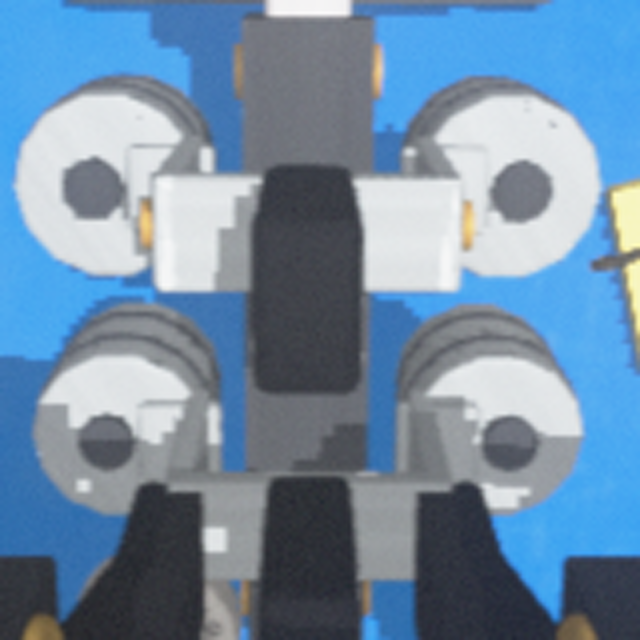

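Released; it hangs. Raise straight up, then check.

Emit:
carry_out --targets '[[[0,-4,0],[0,0,0]],[[0,-12,0],[0,0,0]],[[0,-25,0],[0,0,0]],[[0,-30,0],[0,0,0]],[[0,-30,0],[0,0,0]],[[0,-30,0],[0,0,0]],[[0,-20,0],[0,0,0]],[[0,0,0],[0,0,0]],[[0,0,0],[0,0,0]],[[0,0,0],[0,0,0]]]'

```text
time_s: 30.4
tool_pos: [0.5828, -0.1603, 0.3013]
tool_rot: [-90.1, 0.1, 2.5]
force: [0.0, -0.0, 0.3]
grip_width: 0.0303
```

Run:
```python
from h import *
o=env.get_obs();print(o["time_s"],np.round(o["tool_pos"],4),np.round(o["force"],2))
snap("scene","c24.png",(140,120,380,300),3.3)
snap("side","s24.png",(180,110,300,240),5)
snap("wrist","w24.png",None,1.5)
```

```text
30.4 [ 0.5828 -0.1603  0.3013] [ 0.05 -0.03  0.34]
```

View pics/c24.png

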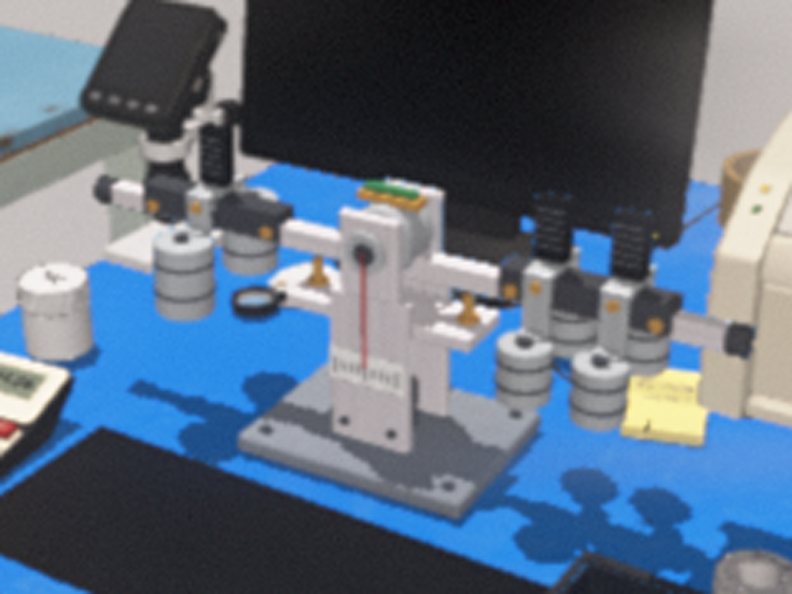

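View pics/s24.png

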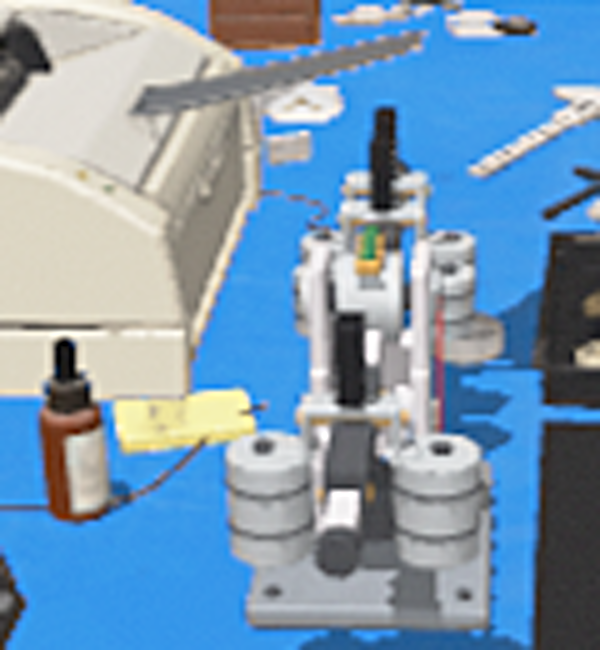

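View pics/w24.png

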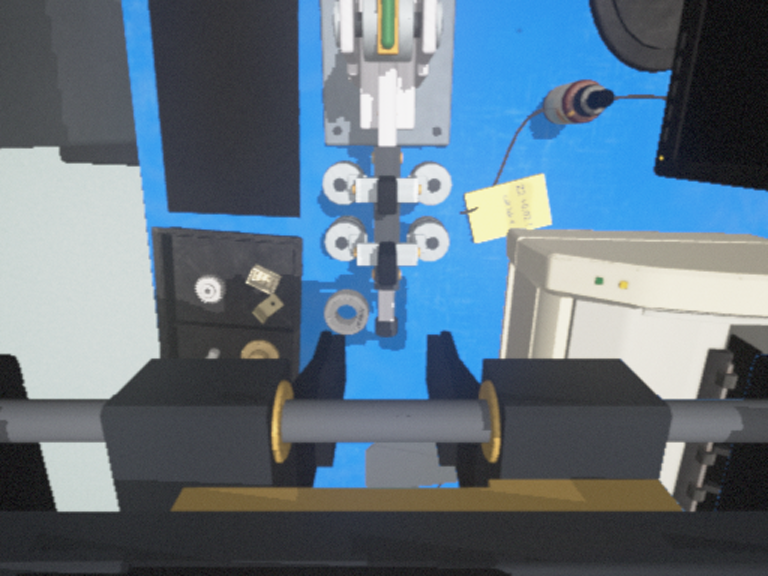

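Emit:
carry_out --targets '[[[0,0,0],[0,0,0]],[[0,0,0],[0,0,0]],[[0,0,0],[0,0,0]],[[0,0,0],[0,0,0]],[[0,0,0],[0,0,0]],[[0,0,0],[0,0,0]],[[0,0,0],[0,0,0]],[[0,0,0],[0,0,0]]]'

```text
time_s: 31.35
tool_pos: [0.5833, -0.1606, 0.3023]
tool_rot: [-90.1, -0.0, 2.5]
force: [0.7, -0.5, -0.3]
grip_width: 0.0305
```

Run:
```python
from h import *
im=snap("scene"); save(im,"c25.png",(160,150,380,260),3.6)
e=Ro.from_euler("z",2.4,degrees=True)
for t in [-.07,-.02,0,.02,.05]:
    r=e*Ro.from_euler("x",t)
    # x axis away; +tilt = right end (−y) down => rotate about x by +t
    P=np.array([.5785,-.016,.14])
    pts=[P+r.apply([-.006,.206,-.014]),P+r.apply([-.006,-.206,-.014])]
    uv=proj("scene",np.array(pts)); print(t,np.round((uv-[160,150])*3.6,0).tolist(), np.round(uv[1]-uv[0],1))
im0=cv2.imread("pics/c24.png")
```

```text
-0.07 [[44.0, 121.0], [736.0, 236.0]] [192.   31.7]
-0.02 [[41.0, 105.0], [733.0, 255.0]] [192.1  41.7]
0 [[40.0, 98.0], [732.0, 263.0]] [192.   45.6]
0.02 [[40.0, 92.0], [730.0, 270.0]] [191.8  49.5]
0.05 [[38.0, 82.0], [728.0, 281.0]] [191.5  55.4]
```

View pics/c25.png

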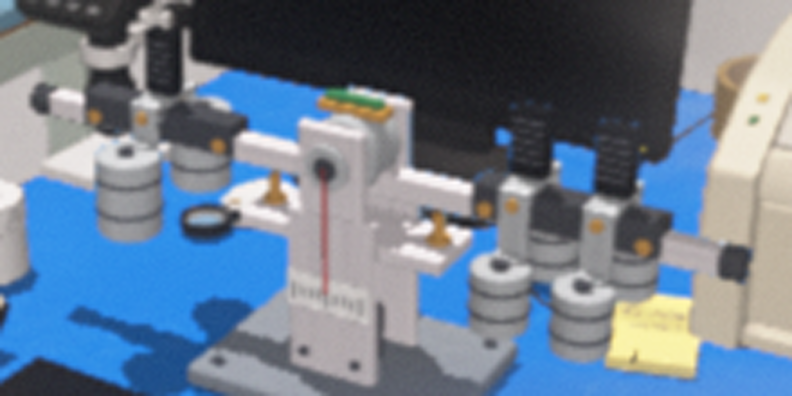

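```bash
python3 -c "
from cell import env
print(env.sign_off())"
```

```text
the job is handed in; nothing more can be done
None
```

The large weight hangs on the left shoe and the loose small weight hangs in the free outer seat on the right. I handed the job in after about 31.5 s of the 72 s. `sign_off` gives no verdict, so what follows rests on my own checks.

**How it went:** I hung the large weight first, then the small one. For each I felt the groove flanks by the side force, centred the pin, lowered it about 1 mm at a time until less than about 1 N was left in the hand, and then opened the jaws. The side force while feeling stayed around 3 N or less.

**Last checks:**
- **Beam:** the knob ends in the scene picture match the projection for 0 tilt, within a few thousandths of a radian. The pointer stands at the middle of its scale.
- **Weights:** all three look upright and free, and the gripper is well clear above them.
- **Bystanders:** the can, ring and bottle look untouched in the pictures. I did not measure their positions again at the end.

**One disagreement:** on both arms the pins met the groove about 2 mm lower than I had calculated. The amount was the same left and right, and I took it as calibration error. I had no direct measurement of the pin heights in the beam's frame; that they are seated rests on the flank forces, the load transfer and the level beam.

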